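Load the marker stand, shut its keeper and tilt it to 30 degrees

ROBOT

A 6-joint arm with a two-finger parallel gripper is mounted at the origin on the work surface. World frame = base frame: x ahead of the robot, y to its left, z up, the work surface at z = 0. Lengths are in m, angles in rad, forces in N, time in s.
With the tool pointing down it reaches from about 0.325 to 1 m from the base axis. Payload 5.1 kg.
Tool frame: the origin (TCP) lies at the very end of the fingers, on their centre line; the grasp point (between the pads) lies 19 mm behind it (ctrl.grip_point_offset is the distance from the TCP to the grasp point, in m); z points along the fingers, y is the direction in which the jaws open and shut (so a half turn about z gives the same grasp; the last joint's range is limited). The gripper opens to 85 mm and grips with 20 to 120 N. Pads are 22 mm wide; open, the fingers measure 114 mm over their backs; the gripper's body (76 mm by 85 mm) begins 54 mm behind the grasp point. The pads swing forward as they close: fully open they stand 13 mm farther back than shut.
Start: joints at [-1.303, 0.124, 1.65, -0, 1.367, -0.083], TCP at [0.223, -0.61, 0.204] pointing down, gripper open.
Joint ranges: [-2.61, 2.61], [-1.02, 2.33], [0.03, 2.71], [-1.35, 4.49], [0.32, 2.68], [-2.91, 2.91]. Speed limits (rad/s): [2.57, 2.57, 3.14, 3.14, 3.14, 3.14].

INTERFACE

Orientations are given as [roll, pitch, yaw] about the fixed x, y, z axes, in that order (R = Rz(yaw) Ry(pitch) Rx(roll)).
In Python, from cell import ctrl, grab_frame, get_calibration, job_done gives the robot as it stands.
- The arm moves only by the shell command python3 -m jog 'ROWS'. ROWS is JSON, a list of rows, each a list of 3 entries, a list of its own where there are three numbers: the shift along the world's x, y, z in mm, then the turn, a rotation vector about the world's x, y, z in rad, then the closure in counts, from 0 (fully open) to 255 (shut). A call has 1 to 12 rows; each row shifts and turns the commanded pose from where the row before left it; what a row does not reach is not made up. A row lasts 1/12 s, in which the tool goes at most 41.7 mm and 7.16 degrees, less where a joint would pass 70% of its speed; a pose out of reach is approached as far as the arm can. A call is refused whole if a number of a shift passes 41.7 or a number of a turn 0.125, either way. A call with a gripper value outside its range is refused whole. The fingers move at their own pace and stop on an object; the grip force is fixed at half the most. Time passes only in rows, so rows that do not move let the fingers close. It gives the time, the measured TCP pose, the force and the opening at its end, in the units of the state.
- ctrl.read_state(): the state, without advancing time (a new reading comes with each control period).
- grab_frame(name): name is "scene" or "top" or "wrist"; returns the picture (384x512x3 uint8, red, green, blue); there is no depth.
- get_calibration(name): a dict with "intrinsics" (3x3 intrinsics, pixels), "world_to_cam" (4x4, takes a point from world to camera coordinates); the wrist camera has in their place "hand_eye" (4x4, takes a point from camera to tool coordinates, whose origin is the TCP and whose axes are the flange's). Camera axes: x right, y up, looking along -z (the intrinsics and any distortion apply to the point x, -y, -z); pixel columns grow to the right and rows downward; lengths in m; the calibration is good to about 2 mm. A picture is of the moment at which its call begins: read the wrist's pose just before it. get_calibration takes no time and is no camera call.
- job_done(): hands the job in, once; it reports no verdict.
The state is a dict: "t": time; "joint_pos": joint angles; "qd": joint speeds; "effort": joint torques, N m; "tool_pos": TCP position; "eef_rot": TCP orientation; "contact_force": force on the tool from outside, world axes, zero at the start; "moment": the same for the moment, N m; "gripper_width": finger opening in m.
Only numpy, scipy, OpenCV 4.12 (cv2) and the standard library are available. Lean on these libraries where they do the work, as an engineer would, in place of code of your own. Each camera call takes 0.05 s, during which the arm holds its last target. There are 200 camera calls.

TASK

Get the marker stand ready for the drawing class: first fold its tray down flat, lay every marker on the table lengthwise in the slot of its own colour, and only then swing the red keeper bar over them until it is fully shut past its catch. Then raise the tray by its black tab to 30 degrees, as the red line on the side plate shows, let go and make sure that it stays there. Leave the jars and the scissors where they are.

Things in the scene. Friction and masses are not known exactly. Their poses are not given: they have to be found in the camera images.
- stand: fixed marker stand. Origin on the table under its middle; x points from the tray's hinge (front, robot's side) to its free rear edge, y along the hinge. Base 155 x 310 x 14 mm (x -90 to +65); aluminium cheeks 36 mm high at the front corners, y +-145; at y +151 a white side plate, x -97 to -13, 82 mm high, with a red line from the hinge axis at 30 degrees to the table.
- tray (a joint): tilt of the plywood tray about the hinge axis in rad: 0 = folded flat on the base, grows as the rear edge rises, stop at 1.0. 30 degrees = 0.524. Stiff friction hinge (about 1.2 N m; tray 0.4 kg): it stays where it is left, loaded or not; about 5 N pushes the tab down, about 10 N lifts it.
- tray_hinge (a point): middle of the tray's hinge axis: at x -85, y 0, z 21 mm in the stand; turns with the tray (its x runs up the tray to the tab, y along the axis, z out of the tray's face)
- tray_tab (a point): centre of the black pull tab on the middle of the tray's rear edge, turning with the tray: 198 mm along tray x from the hinge axis and 4 mm above it. Tab 24 mm wide (y), 16 mm thick (z), sticking out from 171 to 221 mm; free to pinch from above across y, with only the table below it (tab centre 25 mm above the table when flat).
- keeper (a joint): swing of the keeper (two side arms and a red round cross bar) relative to the tray, rad: 0 = fully shut against its stop, bar over the rear half of the slots; grows as it swings up and over to the front; 1.57 square to the tray, stop at 2.5. Stays where it is left (0.05 N m). A sprung ball catch between 0.3 and 0 rad takes some 1.5 to 3 N at the bar to push through.
- keeper_pivot (a point): middle of the keeper's pivot axis (parallel to the tray hinge): 65 mm along tray x and 40 mm along tray z from the hinge axis; arms and pivot ears at y = +-129 to 137 mm
- keeper_bar (a point): middle of the red cross bar: 10 mm diameter, 274 mm long along y, 65 mm from the pivot axis
- slot_red (a point): middle of the floor of the red slot in the tray (floor and rear lip coloured red), turning with the tray, same axes as tray_hinge. Clear size 154 (x) x 48 (y) mm; dividers 6 mm and end lips 11 mm high above the floor. 85 mm along x and 4 mm above the hinge axis; slots 54 mm apart in the order red, yellow, green, blue from +y to -y.
- slot_yellow (a point): middle of the floor of the yellow slot in the tray (floor and rear lip coloured yellow), turning with the tray, same axes as tray_hinge. Clear size 154 (x) x 48 (y) mm; dividers 6 mm and end lips 11 mm high above the floor. 85 mm along x and 4 mm above the hinge axis; slots 54 mm apart in the order red, yellow, green, blue from +y to -y.
- slot_green (a point): middle of the floor of the green slot in the tray (floor and rear lip coloured green), turning with the tray, same axes as tray_hinge. Clear size 154 (x) x 48 (y) mm; dividers 6 mm and end lips 11 mm high above the floor. 85 mm along x and 4 mm above the hinge axis; slots 54 mm apart in the order red, yellow, green, blue from +y to -y.
- slot_blue (a point): middle of the floor of the blue slot in the tray (floor and rear lip coloured blue), turning with the tray, same axes as tray_hinge. Clear size 154 (x) x 48 (y) mm; dividers 6 mm and end lips 11 mm high above the floor. 85 mm along x and 4 mm above the hinge axis; slots 54 mm apart in the order red, yellow, green, blue from +y to -y.
- marker_red: red flat jumbo marker pen, loose, 120 (x) x 28 (y) x 20 (z) mm, 50 g, plain box shape; origin at the centre of its underside, x along its length towards the cap (darker red). May be absent.
- marker_yellow: yellow flat jumbo marker pen, loose, 120 (x) x 28 (y) x 20 (z) mm, 50 g, plain box shape; origin at the centre of its underside, x along its length towards the cap (darker yellow). May be absent.
- marker_green: green flat jumbo marker pen, loose, 120 (x) x 28 (y) x 20 (z) mm, 50 g, plain box shape; origin at the centre of its underside, x along its length towards the cap (darker green). May be absent.
- marker_blue: blue flat jumbo marker pen, loose, 120 (x) x 28 (y) x 20 (z) mm, 50 g, plain box shape; origin at the centre of its underside, x along its length towards the cap (darker blue). May be absent.
- jar_pencils: bystander: glass jar of coloured pencils, jar 80 mm diameter and 100 mm high, contents stick up to 190 mm; origin under its centre
- jar_pens: bystander: glass jar of pens, jar 80 mm diameter and 100 mm high, contents stick up to 190 mm; origin under its centre
- scissors: bystander: scissors with blue handles lying flat, 160 mm long, 90 wide, 10 mm thick; origin near the pivot, x towards the blade tips

How it is judged:
By the outcome, as a careful person would: the job done as asked, in the order asked, and still so for the second after the job is handed in, with the robot touching nothing.
Of marker_red, marker_yellow, marker_green, marker_blue only 2 to 4 are there at a start; the rules pass over those that are not, and their reading is None.
At some moment in a run one of marker_red, marker_yellow, marker_green, marker_blue may be knocked a few centimetres aside while the robot is not near it.
Once in a run the grip may slacken for a moment while it holds something.
It also fails if it takes over 210 s, if anything falls off the work surface, if the arm or the gripper's body presses on something with over 40 N, if the wrist force passes 120 N, or if a joint passes its speed limit or range.

## Working session

There is one attempt and no reset: what is moved stays moved. The work goes in short steps, Python scripts to look and compute and a shell command to move; the robot and the scene stay as the last step left them, time stands still between calls to the robot, and variables do not carry over. Pictures are saved under pics/ and viewed, about 12 in all and at most 16, crops included, and the job is handed in when it is done.

```bash
ls; mkdir -p pics
python3 - <<'E'
from cell import *
import cv2,numpy as np
for n in ("scene","top"):
    f=grab_frame(n); cv2.imwrite(f"pics/{n}0.png",f[:,:,::-1]); 
    c=get_calibration(n); print(n,{k:np.round(v,4).tolist() if not isinstance(v,(str,dict)) else v for k,v in c.items()})
c=get_calibration("wrist");print({k:np.round(v,4).tolist() for k,v in c.items()})
a=cv2.imread("pics/scene0.png");b=cv2.imread("pics/top0.png")
s=ctrl.read_state();print(s)
E
```

```text
pics
scene {'intrinsics': [[431.7238, 0.0, 248.9702], [0.0, 431.7238, 184.8038], [0.0, 0.0, 1.0]], 'world_to_cam': [[0.001, 0.9999, -0.0151, 0.0587], [-0.7915, 0.01, 0.611, 0.4553], [0.6111, 0.0113, 0.7915, -1.5798], [0.0, 0.0, 0.0, 1.0]]}
top {'intrinsics': [[461.3784, 0.0, 257.6415], [0.0, 461.3784, 185.1309], [0.0, 0.0, 1.0]], 'world_to_cam': [[0.0189, -0.9994, 0.029, -0.0756], [0.9965, 0.0212, 0.0811, -0.5966], [-0.0817, 0.0274, 0.9963, -1.249], [0.0, 0.0, 0.0, 1.0]]}
{'intrinsics': [[307.1792, 0.0, 258.4988], [0.0, 307.1792, 189.5667], [0.0, 0.0, 1.0]], 'hand_eye': [[-0.0002, 0.9468, 0.3217, 0.0827], [1.0, 0.0002, -0.0002, -0.0006], [-0.0002, 0.3217, -0.9468, -0.1692], [0.0, 0.0, 0.0, 1.0]]}
{'t': 0.1, 'joint_pos': array([-1.30260296e+00,  1.24422280e-01,  1.65157756e+00,  7.24534448e-06,
        1.36749209e+00, -8.26115765e-02]), 'qd': array([ 0.00025056, -0.00108804, -0.00208571, -0.00074832, -0.00143737,
       -0.00039058]), 'effort': array([ 6.33692507e-04, -4.24931395e+01, -3.66655111e+01, -1.14698746e-04,
        3.93317270e-03,  1.41461763e-05]), 'tool_pos': array([ 0.22317838, -0.60982674,  0.20316367]), 'eef_rot': array([-3.13970044e+00, -1.63792855e-04,  3.50803320e-01]), 'contact_force': array([ 0.04335225,  0.16906821, -0.51256849]), 'moment': array([-0.06180087, -0.00131105,  0.00181087]), 'gripper_width': 0.08511661633824437}
```

View pics/scene0.png

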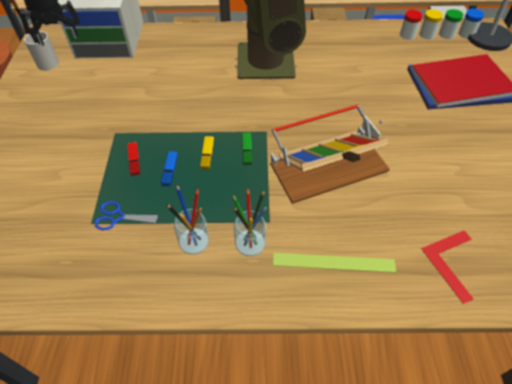

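View pics/top0.png

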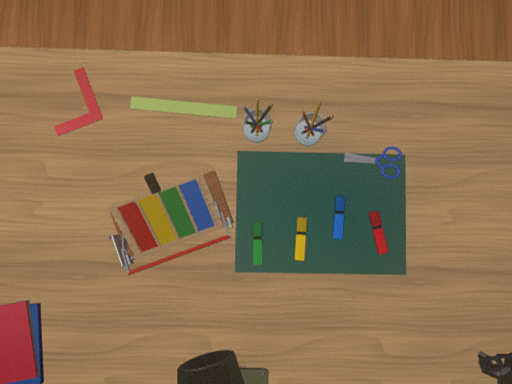

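The top view shows red (378,232), blue (339,218), yellow (301,239) and green (257,243) markers lying on the mat. The stand is at the left (about 175,215) with its tray raised and keeper bar open to the front. The two jars and the scissors are behind the markers.

```bash
cat > h.py <<'E'
from cell import *
import cv2,numpy as np
def cam(n):
    c=get_calibration(n);K=c["intrinsics"]
    if n=="wrist":
        s=ctrl.read_state();T=np.eye(4)
        from scipy.spatial.transform import Rotation as R
        T[:3,:3]=R.from_euler("xyz",s["eef_rot"]).as_matrix();T[:3,3]=s["tool_pos"]
        W=np.linalg.inv(T@np.array(c["hand_eye"]))
    else: W=np.array(c["world_to_cam"])
    return np.array(K),W
def shot(n,name=None):
    C=cam(n);f=np.ascontiguousarray(grab_frame(n)[:,:,::-1])
    if name: cv2.imwrite("pics/"+name+".png",f)
    return f,C
def ray(C,p):
    K,W=C;R=W[:3,:3];o=-R.T@W[:3,3]
    d=R.T@np.array([(p[0]-K[0,2])/K[0,0],-(p[1]-K[1,2])/K[1,1],-1]);return o,d/np.linalg.norm(d)
def onz(C,p,z):
    o,d=ray(C,p);return o+d*(z-o[2])/d[2]
def tri(C1,p1,C2,p2):
    a,d=ray(C1,p1);b,e=ray(C2,p2)
    t=np.linalg.lstsq(np.c_[d,-e],b-a,rcond=None)[0];P,Q=a+d*t[0],b+e*t[1]
    return (P+Q)/2,np.linalg.norm(P-Q)
def proj(C,X):
    K,W=C;q=W[:3,:3]@np.asarray(X)+W[:3,3];return np.array([K[0,0]*q[0]/-q[2]+K[0,2],K[1,1]*-q[1]/-q[2]+K[1,2]])
HUE={"red":((0,7),(172,180)),"yellow":((19,30),),"green":((45,78),),"blue":((100,125),)}
def blobs(f,col,roi=None,amin=40,smin=140,vmin=60):
    h=cv2.cvtColor(f,cv2.COLOR_BGR2HSV);m=np.zeros(f.shape[:2],np.uint8)
    for lo,hi in HUE[col]: m|=cv2.inRange(h,(lo,smin,vmin),(hi,255,255))
    if roi:
        k=np.zeros_like(m);x0,y0,x1,y1=roi;k[y0:y1,x0:x1]=1;m*=k
    out=[]
    for c in cv2.findContours(m,cv2.RETR_EXTERNAL,cv2.CHAIN_APPROX_NONE)[0]:
        if cv2.contourArea(c)>=amin:
            M=cv2.moments(c);out.append(((M["m10"]/M["m00"],M["m01"]/M["m00"]),cv2.contourArea(c),cv2.minAreaRect(c),c[:,0]))
    return sorted(out,key=lambda o:-o[1])
E
python3 - <<'E'
from h import *
t=cv2.imread("pics/top0.png");s=cv2.imread("pics/scene0.png");CT=cam("top");CS=cam("scene")
for c in HUE:
    for n,f,C,roi in(("top",t,CT,(100,150,420,280)),("scene",s,CS,(90,100,400,200))):
        for b in blobs(f,c,roi,15): print(c,n,np.round(b[0],1),b[1],np.round(b[2][1],1),round(b[2][2],1),np.round(onz(C,b[0],.018)*1000))
for n,f,roi in(("top",t,(140,165,170,200)),("scene",s,(335,145,365,165))):
    g=f.max(2);x0,y0,x1,y1=roi;m=(g[y0:y1,x0:x1]<55);yy,xx=np.nonzero(m);print(n,"tab",xx.mean()+x0,yy.mean()+y0,m.sum())
E
```

```text
red top [137.6 225.8] 837.5 [53.  18.5] 60.9 [480. 263.  18.]
red top [177.7 254.4] 256.0 [  3.5 108.8] 69.9 [404. 151.  18.]
red top [380.  240.6] 241.5 [26.  10.7] 76.8 [ 452. -406.   18.]
red top [374.9 218.5] 125.5 [14.6 10.2] 76.0 [ 512. -392.   18.]
red scene [133.2 158. ] 293.5 [32.4 10.5] 84.8 [ 484. -401.   18.]
red scene [314.5 117.9] 143.0 [ 2.8 85.4] 73.8 [324. 149.  18.]
red scene [356.5 139.9] 110.0 [30.6  6.3] 14.0 [421. 266.  18.]
yellow top [157.4 218.7] 839.5 [52.6 18.2] 62.4 [500. 210.  18.]
yellow top [299.8 246.9] 238.5 [10.3 26.3] 3.4 [ 430. -183.   18.]
yellow top [301.2 224.1] 122.0 [14. 10.] 90.0 [ 493. -187.   18.]
yellow scene [206.7 151.8] 297.0 [10.6 33.2] 8.1 [ 463. -185.   18.]
yellow scene [340.4 145.4] 195.5 [36.8  9.4] 11.8 [443. 215.  18.]
green top [257.  251.9] 193.0 [24.  9.] 90.0 [415. -66.  18.]
green top [256.7 228.8] 71.5 [13.  8.] 90.0 [478. -64.  18.]
green scene [221.2 182.3] 951.5 [44. 39.] -0.0 [ 579. -137.   18.]
green scene [247.  147.9] 272.5 [10. 32.] 0.0 [449. -65.  18.]
green scene [188.5 164.4] 131.0 [17. 21.] 90.0 [ 511. -235.   18.]
green scene [322.3 150.6] 109.5 [26.6  7.3] 18.4 [463. 159.  18.]
green scene [145.6 189.5] 46.0 [17. 11.] 90.0 [ 601. -347.   18.]
blue top [196.7 204.8] 721.0 [48.9 16.4] 67.2 [541. 103.  18.]
blue top [388.9 168. ] 260.5 [28. 25.] 90.0 [ 655. -432.   18.]
blue top [337.9 225.8] 251.5 [11.  26.3] 3.6 [ 490. -288.   18.]
blue top [339.4 203.1] 127.5 [10.1 14.7] 5.2 [ 553. -293.   18.]
blue scene [169.  167.8] 343.0 [11.3 36.1] 13.4 [ 523. -291.   18.]
blue scene [304.7 156.2] 99.5 [22.5  7.4] 21.8 [484. 105.  18.]
blue scene [179.9 194.4] 31.0 [10.4  4.1] 71.6 [ 619. -249.   18.]
top tab 155.64285714285714 186.92857142857142 14
scene tab 350.71794871794873 156.33333333333334 78
```

Run:
```python
import cv2,numpy as np
t=cv2.imread("pics/top0.png");s=cv2.imread("pics/scene0.png")
a=cv2.resize(t[160:280,95:245],None,fx=4,fy=4,interpolation=cv2.INTER_CUBIC)[:480]
b=cv2.resize(s[95:210,260:400],None,fx=4,fy=4,interpolation=cv2.INTER_CUBIC)
cv2.imwrite("pics/c0.png",b)
cv2.imwrite("pics/c1.png",a)
```

```text
(no output)
```

View pics/c0.png

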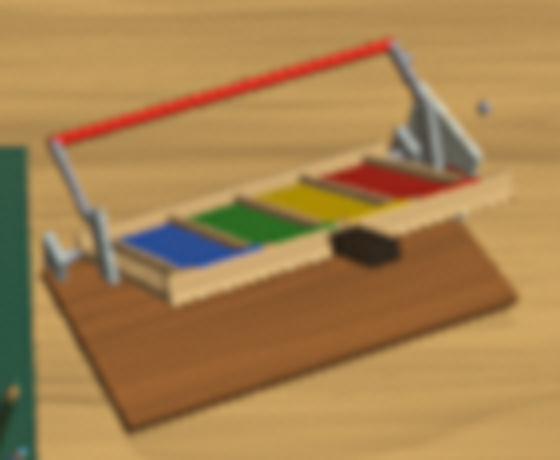

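The crop shows the base's rear corners at scene (292.7,202.5) and (389,169.8), the tab at (351,156), and the bar ends at (273,130) and (357.5,106).

Run:
```python
from h import *
t=cv2.imread("pics/top0.png");s=cv2.imread("pics/scene0.png");CT=cam("top");CS=cam("scene")
x0,y0,x1,y1=140,168,166,200
g=t.max(2)[y0:y1,x0:x1];m=g<90;yy,xx=np.nonzero(m);pt=(xx.mean()+x0,yy.mean()+y0);print(pt,m.sum(),xx.min()+x0,xx.max()+x0,yy.min()+y0,yy.max()+y0)
print("tab",tri(CT,pt,CS,(350.7,156.3)))
A=onz(CS,(292.7,202),.007);B=onz(CS,(388.8,169.8),.007);print("rear corners",A,B,np.linalg.norm(A-B),)
rt=[b for b in blobs(t,"red",(100,150,240,280),15)][1];rs=[b for b in blobs(s,"red",(260,100,400,130),15)][0]
def ends(b):
    c=b[3];return c[c[:,0]==c[:,0].min()].mean(0),c[c[:,0]==c[:,0].max()].mean(0)
lt,ltr=ends(rt);ls,lsr=ends(rs);print(lt,ltr,ls,lsr)
# top left = +y = scene right
P,e1=tri(CT,lt,CS,lsr);Q,e2=tri(CT,ltr,CS,ls);print("bar +y",P,e1,"-y",Q,e2,np.linalg.norm(P-Q))
yaw=np.arctan2(-(P-Q)[0],(P-Q)[1]);print("yaw bar",yaw)
d=B-A;print("yaw base",np.arctan2(-d[0],d[1]))
```

```text
(np.float64(152.16931216931218), np.float64(183.07407407407408)) 189 145 160 173 193
tab (array([0.58864229, 0.20440082, 0.13417902]), np.float64(0.00042382761312108515))
rear corners [0.64081908 0.06042403 0.007     ] [0.53022001 0.34452993 0.007     ] 0.3048742672866312
[128.  273.5] [230. 236.] [274. 129.] [356. 106.]
bar +y [0.35948303 0.26160469 0.09875934] 0.004124887473880935 -y [0.45942999 0.00981692 0.10678611] 0.005947043029694891 0.2710182754452501
yaw bar 0.3778736442898885
yaw base 0.3712380757725586
```

View pics/c1.png

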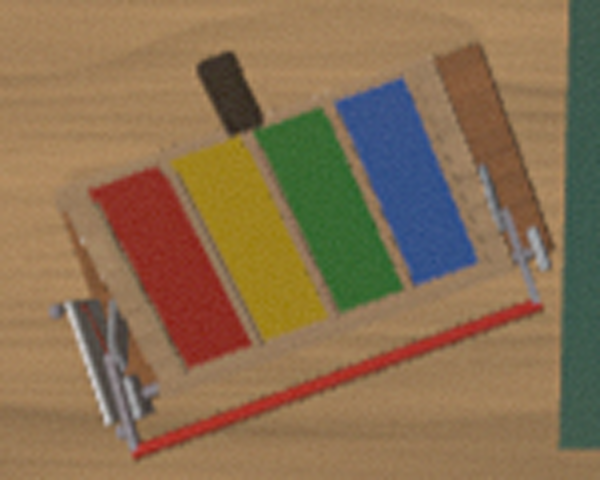

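```bash
python3 -m jog '[[[15,34,2],[0,0,0],255],[[15,34,2],[0,0,0],255],[[15,34,2],[0,0,0],255],[[15,34,2],[0,0,0],255],[[15,34,2],[0,0,0],255],[[15,34,2],[0,0,0],255],[[15,34,2],[0,0,0],255],[[15,34,2],[0,0,0],255],[[15,34,2],[0,0,0],255],[[15,34,2],[0,0,0],255],[[15,34,2],[0,0,0],255],[[15,34,2],[0,0,0],255]]'
python3 -m jog '[[[15,34,2],[0,0,0],255],[[15,34,2],[0,0,0],255],[[15,34,2],[0,0,0],255],[[15,34,2],[0,0,0],255],[[15,34,2],[0,0,0],255],[[15,34,2],[0,0,0],255],[[15,34,0],[0,0,0],255],[[15,34,0],[0,0,0],255],[[15,34,0],[0,0,0],255],[[15,34,0],[0,0,0],255],[[15,34,0],[0,0,0],255],[[15,30,0],[0,0,0.022],255]]'
```

```text
t: 1.1
tool_pos: [0.4034, -0.2005, 0.2281]
eef_rot: [-3.141, 0.0, 0.35]
contact_force: [0.1, -0.5, 0.1]
gripper_width: 0.0
t: 2.1
tool_pos: [0.5834, 0.2038, 0.2396]
eef_rot: [-3.141, 0.001, 0.374]
contact_force: [1.4, -1.3, -0.2]
gripper_width: -0.0001
```

```bash
python3 -m jog '[[[7,0.5,-23],[0,0,0],255],[[0,0,-23],[0,0,0],255],[[0,0,-23],[0,0,0],255],[[0,0,-20],[0,0,0],255]]'
python3 -m jog '[[[7,2.7,-12],[0,0,0],255],[[7,2.7,-12],[0,0,0],255],[[7,2.7,-12],[0,0,0],255]]'
python3 -m jog '[[[4.3,1.7,-12],[0,0,0],255],[[4.3,1.7,-12],[0,0,0],255],[[4.3,1.7,-13],[0,0,0],255]]'
```

```text
t: 2.43
tool_pos: [0.5896, 0.2023, 0.1489]
eef_rot: [-3.141, 0.002, 0.373]
contact_force: [0.1, 0.3, -1.1]
gripper_width: 0.0001
t: 2.68
tool_pos: [0.6098, 0.21, 0.1139]
eef_rot: [-3.141, 0.005, 0.373]
contact_force: [-3.8, -0.8, 3.3]
gripper_width: -0.0001
t: 2.93
tool_pos: [0.6266, 0.2164, 0.0799]
eef_rot: [-3.141, -0.006, 0.373]
contact_force: [1.5, 1.0, 6.3]
gripper_width: 0.0003
```

```bash
python3 -m jog '[[[2,1,-12],[0,0,0],255],[[2,1,-12],[0,0,0],255],[[1,0,-12],[0,0,0],255],[[0,0,-6],[0,0,0],255],[[0,0,-3],[0,0,0],255],[[0,0,0],[0,0,0],255]]'
```

```text
t: 3.43
tool_pos: [0.6294, 0.2173, 0.0332]
eef_rot: [3.141, -0.0, 0.373]
contact_force: [0.1, 0.9, 1.3]
gripper_width: 0.0002
```

```bash
python3 -m jog '[[[0,0,-2],[0,0,0],255],[[0,0,-2],[0,0,0],255],[[0,0,0],[0,0,0],255]]'
```

```text
t: 3.68
tool_pos: [0.6297, 0.2174, 0.0297]
eef_rot: [3.141, -0.001, 0.373]
contact_force: [2.1, 1.3, 3.6]
gripper_width: 0.0001
```

```bash
python3 -m jog '[[[0,0,-2],[0,0,0],255],[[0,0,-2],[0,0,0],255],[[0,0,0],[0,0,0],255]]'; python3 -m jog '[[[0,0,-1],[0,0,0],255],[[0,0,0],[0,0,0],255]]'
```

```text
t: 3.93
tool_pos: [0.6295, 0.2173, 0.0253]
eef_rot: [3.141, -0.001, 0.373]
contact_force: [2.1, 1.5, 5.2]
gripper_width: 0.0005
t: 4.1
tool_pos: [0.6293, 0.2173, 0.0243]
eef_rot: [3.142, -0.0, 0.373]
contact_force: [3.7, 1.0, 3.8]
gripper_width: 0.0002
```

Run:
```python
from h import *
s,_=shot("scene");w,_=shot("wrist")
b=cv2.resize(s[95:210,260:400],None,fx=3.3,fy=3.3,interpolation=cv2.INTER_CUBIC)
w=cv2.resize(w,(b.shape[0]*512//384*600//600,b.shape[0]))
w=cv2.resize(w,(336,b.shape[0]))
cv2.imwrite("pics/c2.png",np.hstack([b,w])[:,:800])
```

```text
(no output)
```

View pics/c2.png

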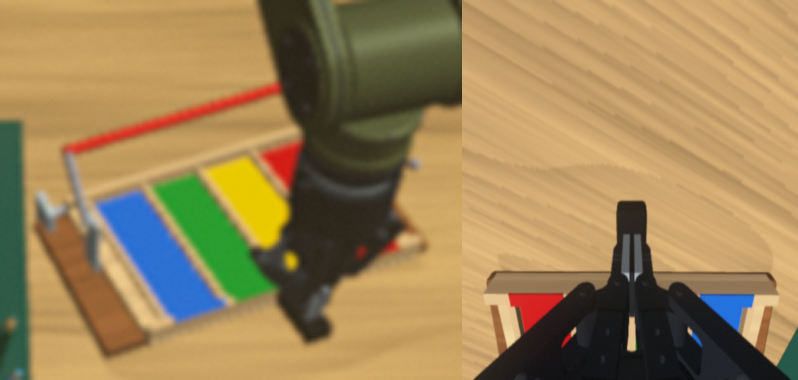

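The fingers are on the tab and the tray is nearly flat. I'll keep pressing until the force rises.

```bash
python3 -m jog '[[[0,0,-2],[0,0,0],255],[[0,0,0],[0,0,0],255]]';python3 -m jog '[[[0,0,-2],[0,0,0],255],[[0,0,0],[0,0,0],255]]'; python3 -m jog '[[[0,0,-2],[0,0,0],255],[[0,0,0],[0,0,0],255]]'
```

```text
t: 4.37
tool_pos: [0.6291, 0.2173, 0.022]
eef_rot: [-3.142, 0.0, 0.373]
contact_force: [3.2, 0.5, 4.7]
gripper_width: -0.0001
t: 4.53
tool_pos: [0.6291, 0.2173, 0.0199]
eef_rot: [-3.142, 0.0, 0.373]
contact_force: [2.9, 1.6, 3.5]
gripper_width: -0.0002
t: 4.7
tool_pos: [0.629, 0.2172, 0.0178]
eef_rot: [-3.141, 0.0, 0.373]
contact_force: [2.2, 0.8, 3.9]
gripper_width: 0.0002
```

```bash
python3 -m jog '[[[0,0,20],[0,0,0],255],[[0,0,30],[0,0,0],255],[[0,0,40],[0,0,0],255],[[-10,-35,10],[0,0,0],255],[[-10,-35,10],[0,0,0],255],[[-10,-38,10],[0,0,0],255],[[-10,-38,10],[0,0,0],255],[[-10,-38,10],[0,0,0],255],[[-10,-38,0],[0,0,0],255],[[-10,-38,0],[0,0,0],255],[[-10,-38,0],[0,0,0],0],[[0,0,0],[0,0,0],0]]'
python3 - <<'E'
from h import *
s,CS=shot("scene","scene1");t,CT=shot("top","top1")
b=cv2.resize(s[95:210,260:400],None,fx=3,fy=3,interpolation=cv2.INTER_CUBIC)
w=cv2.resize(t[160:275,100:240],None,fx=3,fy=3,interpolation=cv2.INTER_CUBIC)[:b.shape[0]]
cv2.imwrite("pics/c3.png",np.hstack([b,w])[:,:800])
for c in HUE:
    bt=blobs(t,c,(100,160,234,265),60);bs=blobs(s,c,(268,110,400,200),60)
    bt=[b for b in bt if min(b[2][1])>8];bs=[b for b in bs if min(b[2][1])>8]
    if bt and bs: print(c,bt[0][1],bs[0][1],tri(CT,bt[0][0],CS,bs[0][0]), onz(CT,bt[0][0],.025),onz(CS,bs[0][0],.025))
E
```

```text
t: 5.7
tool_pos: [0.5456, -0.0856, 0.1561]
eef_rot: [-3.14, 0.006, 0.367]
contact_force: [0.1, -0.1, -0.4]
gripper_width: 0.0233
red 1133.5 532.0 (array([0.49241547, 0.25194774, 0.02126539]), np.float64(0.016149843903519076)) [0.49146342 0.24294989 0.025     ] [0.49518187 0.25912652 0.025     ]
yellow 874.0 656.5 (array([0.52440824, 0.20657178, 0.03549293]), np.float64(0.0015877521557235766)) [0.52473743 0.20934362 0.025     ] [0.51549535 0.20856704 0.025     ]
blue 693.5 522.5 (array([0.55824577, 0.10526994, 0.02953345]), np.float64(0.0006119835627399084)) [0.5584553  0.10544193 0.025     ] [0.55455025 0.10630457 0.025     ]
```

View pics/c3.png

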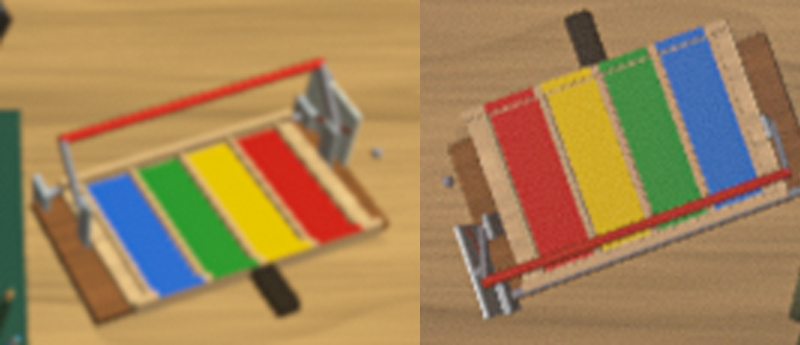

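The tray looks flat, with the tab at scene about (352,192) and top about (155,172). Next I'll measure the tab height and the tray corners.

Run:
```python
from h import *
t=cv2.imread("pics/top1.png");s=cv2.imread("pics/scene1.png");CT=cam("top");CS=cam("scene")
def dark(f,roi,th):
    x0,y0,x1,y1=roi;m=(f.max(2)[y0:y1,x0:x1]<th).astype(np.uint8)
    n,l,st,c=cv2.connectedComponentsWithStats(m);i=1+st[1:,4].argmax();print(st[i],c[i]+[x0,y0]);
    cc=cv2.findContours((l==i).astype(np.uint8),0,1)[0][0]
    print(np.round(cv2.boxPoints(cv2.minAreaRect(cc))+[x0,y0],1).tolist());return c[i]+[x0,y0]
a=dark(t,(140,158,172,185),95);b=dark(s,(335,175,370,205),75)
print("tab",tri(CT,a,CS,b),onz(CT,a,.033))
for n,f,C,roi in(("top",t,CT,(100,160,236,265)),("scene",s,CS,(268,110,400,200))):
  for c in HUE:
    for b in blobs(f,c,roi,60,100):
        if min(b[2][1])>8: print(n,c,b[1],np.round(cv2.boxPoints(b[2]),1).tolist())
```

```text
[  9   6  13  18 151] [154.82119205 172.45695364]
[[147.7, 165.9], [155.8, 162.8], [161.8, 178.9], [153.7, 182.0]]
[  9   9  15  16 125] [351.168 191.216]
[[342.9, 185.8], [348.8, 181.6], [359.2, 196.1], [353.3, 200.4]]
tab (array([0.62600992, 0.21790928, 0.0339137 ]), np.float64(0.000568254369854477)) [0.6261391  0.21837637 0.033     ]
top red 1153.0 [[100.9000015258789, 201.60000610351562], [204.10000610351562, 164.10000610351562], [224.39999389648438, 219.8000030517578], [121.19999694824219, 257.29998779296875]]
top yellow 906.0 [[138.89999389648438, 187.1999969482422], [156.1999969482422, 180.60000610351562], [175.60000610351562, 231.8000030517578], [158.3000030517578, 238.3000030517578]]
top green 818.0 [[159.0, 180.3000030517578], [174.89999389648438, 174.60000610351562], [193.10000610351562, 225.0], [177.3000030517578, 230.6999969482422]]
top blue 726.0 [[179.89999389648438, 178.10000610351562], [195.0, 172.60000610351562], [211.5, 218.39999389648438], [196.3000030517578, 223.8000030517578]]
scene red 532.0 [[337.1000061035156, 143.5], [347.8999938964844, 134.10000610351562], 
[... 336 characters left out ...]
5, 205.60000610351562]]
scene yellow 146.5 [[267.0, 137.10000610351562], [276.8999938964844, 136.8000030517578], [278.3999938964844, 198.89999389648438], [268.3999938964844, 199.10000610351562]]
scene yellow 113.0 [[326.0, 190.0], [348.0, 190.0], [348.0, 199.0], [326.0, 199.0]]
scene yellow 63.5 [[382.0, 153.0], [399.0, 153.0], [399.0, 164.0], [382.0, 164.0]]
scene green 558.5 [[304.0, 153.3000030517578], [315.79998779296875, 144.1999969482422], [345.6000061035156, 182.8000030517578], [333.8999938964844, 191.89999389648438]]
scene blue 559.0 [[287.70001220703125, 158.39999389648438], [300.0, 149.6999969482422], [327.1000061035156, 188.1999969482422], [314.79998779296875, 196.89999389648438]]
```

Run:
```python
from h import *
CS=cam("scene")
for z in(.0243,.033,.04,.05): print(z,proj(CS,(.629,.2173,z)))
print(proj(CS,(.626,.218,.034)))
c=get_calibration("wrist");H=np.array(c["hand_eye"]);K=np.array(c["intrinsics"])
for z in(0,-.013,-.019):
    q=np.linalg.inv(H)@[0,0,z,1];print(z,K[0,0]*q[0]/-q[2]+K[0,2],K[1,1]*-q[1]/-q[2]+K[1,2])
```

```text
0.0243 [350.60159607 194.21232022]
0.033 [351.15281093 192.30099043]
0.04 [351.60106259 190.74668413]
0.05 [352.24889208 188.50034447]
[351.31434616 191.18807848]
0 259.4707114550546 228.86365490027606
-0.013 259.5444037829846 238.99894593336361
-0.019 259.5820404805338 244.175317665679
```

```bash
python3 -m jog '[[[0,0,-30],[0,0,0],255],[[0,0,-30],[0,0,0],255],[[0,0,-30],[0,0,0],255],[[0,0,-20],[0,0,0],255],[[0,0,-20],[0,0,0],255],[[0,0,-8],[0,0,0],255],[[0,0,0],[0,0,0],255]]'; python3 -m jog '[[[0,0,-4],[0,0,0],255],[[0,0,-4],[0,0,0],255],[[0,0,0],[0,0,0],255]]'; python3 -m jog '[[[0,0,-3],[0,0,0],255],[[0,0,-3],[0,0,0],255],[[0,0,0],[0,0,0],255]]'
```

```text
t: 6.38
tool_pos: [0.5464, -0.0787, 0.0168]
eef_rot: [-3.137, 0.006, 0.375]
contact_force: [0.2, -0.0, -0.2]
gripper_width: 0.0001
t: 6.63
tool_pos: [0.5498, -0.0805, 0.0129]
eef_rot: [3.141, -0.001, 0.373]
contact_force: [-0.6, -0.2, -0.0]
gripper_width: -0.0
t: 6.88
tool_pos: [0.5491, -0.0807, 0.0062]
eef_rot: [-3.141, 0.0, 0.373]
contact_force: [0.6, 0.2, -0.3]
gripper_width: -0.0002
```

```bash
python3 -m jog '[[[0,0,-3],[0,0,0],255],[[0,0,0],[0,0,0],255]]'; python3 -m jog '[[[0,0,-3],[0,0,0],255],[[0,0,0],[0,0,0],255]]'; python3 -m jog '[[[0,0,-2],[0,0,0],255],[[0,0,0],[0,0,0],255]]'
```

```text
t: 7.05
tool_pos: [0.549, -0.0807, 0.003]
eef_rot: [-3.141, 0.0, 0.373]
contact_force: [-0.1, -0.0, 0.5]
gripper_width: 0.0003
t: 7.22
tool_pos: [0.5489, -0.0807, -0.0002]
eef_rot: [-3.141, 0.001, 0.373]
contact_force: [1.0, -0.4, 0.6]
gripper_width: -0.0003
t: 7.38
tool_pos: [0.549, -0.0807, -0.0021]
eef_rot: [-3.141, 0.0, 0.373]
contact_force: [-0.4, -0.5, 0.3]
gripper_width: 0.0
```

```bash
for i in 1 ; do python3 -m jog '[[[0,0,-3],[0,0,0],255],[[0,0,0],[0,0,0],255]]'; done; python3 -m jog '[[[0,0,-3],[0,0,0],255],[[0,0,0],[0,0,0],255]]';  python3 -m jog '[[[0,0,-2],[0,0,0],255],[[0,0,0],[0,0,0],255]]'
```

```text
t: 7.55
tool_pos: [0.5489, -0.0806, -0.0052]
eef_rot: [-3.141, 0.001, 0.373]
contact_force: [-0.6, -0.2, 0.6]
gripper_width: -0.0
t: 7.72
tool_pos: [0.5489, -0.0806, -0.0082]
eef_rot: [-3.141, 0.001, 0.373]
contact_force: [-0.3, -0.5, 0.7]
gripper_width: -0.0002
t: 7.88
tool_pos: [0.549, -0.0806, -0.0101]
eef_rot: [-3.141, 0.0, 0.373]
contact_force: [-0.5, 0.6, -0.2]
gripper_width: -0.0002
```

Run:
```python
from h import *
s,CS=shot("scene","scene2");w,_=shot("wrist")
p=proj(CS,ctrl.read_state()["tool_pos"]);print(p,proj(CS,(.549,-.0806,0)),proj(CS,(.549,-.0806,.02)))
x,y=int(p[0]),int(p[1])
b=cv2.resize(s[y-60:y+20,x-50:x+50],None,fx=4,fy=4,interpolation=cv2.INTER_CUBIC)
cv2.circle(b,(int((p[0]-x+50)*4),int((p[1]-y+60)*4)),3,(255,0,255),-1)
cv2.imwrite("pics/c4.png",np.hstack([b,cv2.resize(w[120:360,106:406],(400,320))]))
```

```text
[241.65435392 180.05176141] [241.59465294 177.90259937] [241.39382845 173.52226575]
```

View pics/c4.png

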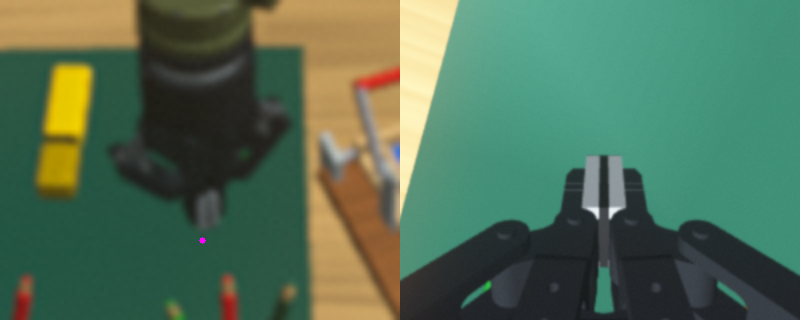

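```bash
cat > tip.py <<'E'
from h import *
f,C=shot("wrist");h=cv2.cvtColor(f,cv2.COLOR_BGR2HSV)
m=((h[:,:,1]<60)&(h[:,:,2]>70)).astype(np.uint8);m[:,:120]=0;m[:,400:]=0;m[:180]=0;m[320:]=0
n,l,st,c=cv2.connectedComponentsWithStats(m)
print(ctrl.read_state()["gripper_width"],[st[i].tolist() for i in range(1,n) if st[i,4]>60])
E
python3 tip.py
python3 -m jog '[[[0,0,20],[0,0,0],255],[[0,0,20],[0,0,0],140],[[0,0,20],[0,0,0],140],[[0,0,0],[0,0,0],140],[[0,0,0],[0,0,0],140],[[0,0,0],[0,0,0],140],[[0,0,0],[0,0,0],140],[[0,0,0],[0,0,0],140]]';python3 tip.py
python3 -m jog '[[[0,0,0],[0,0,0],0],[[0,0,0],[0,0,0],0],[[0,0,0],[0,0,0],0],[[0,0,0],[0,0,0],0],[[0,0,0],[0,0,0],0],[[0,0,0],[0,0,0],0],[[0,0,0],[0,0,0],0]]';python3 tip.py
python3 - <<'E'
from h import *
f,C=shot("wrist");cv2.imwrite("pics/c5.png",f)
E
```

```text
0.0002541385505210575 [[235, 237, 43, 76, 1300], [313, 304, 31, 16, 183]]
t: 8.7
tool_pos: [0.5482, -0.0805, 0.0488]
eef_rot: [-3.14, 0.002, 0.373]
contact_force: [-0.8, 0.4, -0.7]
gripper_width: 0.0386
0.03861046995015658 [[120, 216, 11, 30, 133], [193, 238, 24, 54, 607], [301, 238, 24, 50, 594]]
t: 9.33
tool_pos: [0.5493, -0.0807, 0.0504]
eef_rot: [3.141, -0.0, 0.373]
contact_force: [-0.0, 0.1, -0.1]
gripper_width: 0.0853
0.08555355752367876 [[120, 216, 10, 30, 132], [121, 250, 43, 62, 865], [355, 250, 42, 58, 772]]
```

View pics/c5.png

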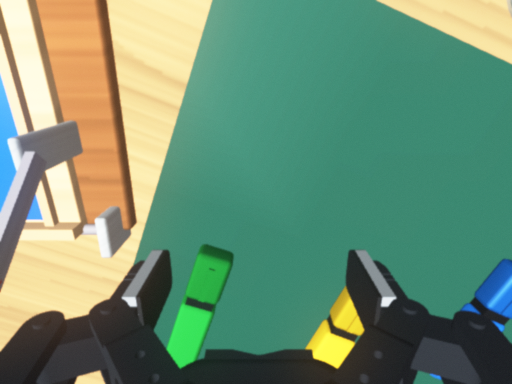

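```bash
python3 -m jog '[[[0,0,-15],[0,0,0],255],[[0,0,-15],[0,0,0],255],[[0,0,-15],[0,0,0],255],[[0,0,-8],[0,0,0],255],[[0,0,-5],[0,0,0],255],[[0,0,-3],[0,0,0],255],[[0,0,0],[0,0,0],255]]'; python3 -m jog '[[[0,0,-2],[0,0,0],255],[[0,0,0],[0,0,0],255]]'; python3 -m jog '[[[0,0,-2],[0,0,0],255],[[0,0,0],[0,0,0],255]]'; python3 -m jog '[[[0,0,-1],[0,0,0],255],[[0,0,0],[0,0,0],255]]'
```

```text
t: 10.02
tool_pos: [0.5491, -0.0807, -0.0109]
eef_rot: [-3.141, 0.0, 0.373]
contact_force: [-0.7, -0.8, -0.4]
gripper_width: 0.0007
t: 10.18
tool_pos: [0.5498, -0.0808, -0.0121]
eef_rot: [3.141, -0.001, 0.373]
contact_force: [-0.3, 0.6, -0.4]
gripper_width: -0.0
t: 10.35
tool_pos: [0.5494, -0.0808, -0.0145]
eef_rot: [3.141, -0.0, 0.373]
contact_force: [0.6, -0.6, 0.1]
gripper_width: 0.0001
t: 10.52
tool_pos: [0.5492, -0.0807, -0.0157]
eef_rot: [3.142, -0.0, 0.373]
contact_force: [0.6, -0.0, -0.6]
gripper_width: 0.0001
```

```bash
python3 -m jog '[[[0,0,-2],[0,0,0],255],[[0,0,0],[0,0,0],255]]'; python3 -m jog '[[[0,0,-2],[0,0,0],255],[[0,0,0],[0,0,0],255]]'; python3 -m jog '[[[0,0,-2],[0,0,0],255],[[0,0,0],[0,0,0],255]]';python3 -m jog '[[[0,0,-2],[0,0,0],255],[[0,0,0],[0,0,0],255]]'
```

```text
t: 10.68
tool_pos: [0.549, -0.0807, -0.018]
eef_rot: [-3.141, 0.0, 0.373]
contact_force: [0.4, 0.0, 0.1]
gripper_width: 0.0002
t: 10.85
tool_pos: [0.5489, -0.0807, -0.0201]
eef_rot: [-3.141, 0.0, 0.373]
contact_force: [-0.6, 0.2, -0.0]
gripper_width: -0.0
t: 11.02
tool_pos: [0.549, -0.0806, -0.0221]
eef_rot: [-3.141, 0.0, 0.373]
contact_force: [-0.8, -0.7, -0.6]
gripper_width: 0.0002
t: 11.18
tool_pos: [0.549, -0.0807, -0.024]
eef_rot: [-3.141, 0.0, 0.373]
contact_force: [-0.5, 0.1, -0.5]
gripper_width: -0.0002
```

```bash
python3 -c "
from cell import ctrl
print(ctrl.grip_point_offset,ctrl.read_state()['contact_force'],[a for a in dir(ctrl) if a[0]!='_'])"
```

```text
0.0187 [-0.47323884  0.05827865 -0.47315366] ['MotionError', 'grip_point_offset', 'read_state']
```

```bash
python3 -m jog '[[[0,0,-2],[0,0,0],255],[[0,0,0],[0,0,0],255]]'; python3 -m jog '[[[0,0,-1],[0,0,0],255],[[0,0,-1],[0,0,0],255],[[0,0,0],[0,0,0],255]]'; python3 -m jog '[[[0,0,-1],[0,0,0],255],[[0,0,-1],[0,0,0],255],[[0,0,0],[0,0,0],255]]';python3 -m jog '[[[0,0,-1],[0,0,0],255],[[0,0,0],[0,0,0],255]]'
```

```text
t: 11.35
tool_pos: [0.549, -0.0807, -0.026]
eef_rot: [-3.141, 0.0, 0.373]
contact_force: [-0.6, -0.0, 0.6]
gripper_width: 0.0002
t: 11.6
tool_pos: [0.5493, -0.0807, -0.0269]
eef_rot: [-3.141, 0.0, 0.373]
contact_force: [-2.3, 0.9, 5.4]
gripper_width: -0.0001
t: 11.85
tool_pos: [0.5493, -0.0808, -0.027]
eef_rot: [-3.141, 0.002, 0.373]
contact_force: [-9.2, 1.9, 17.9]
gripper_width: -0.0002
t: 12.02
tool_pos: [0.5494, -0.0808, -0.027]
eef_rot: [-3.14, 0.002, 0.373]
contact_force: [-13.7, 1.8, 25.6]
gripper_width: 0.0
```

The shut fingertips touch the table when tool_pos reads z = -27 mm, so the real tip sits 27 mm above the reading. That means the tray was not pressed fully flat, so I'm going back to press it properly.

```bash
python3 -m jog '[[[0,0,35],[0,0,0],255],[[0,0,40],[0,0,0],255],[[0,0,40],[0,0,0],255],[[9,34,5],[0,0,0],255],[[9,34,5],[0,0,0],255],[[9,34,5],[0,0,0],255],[[9,34,0],[0,0,0],255],[[9,34,0],[0,0,0],255],[[9,34,0],[0,0,0],255],[[9,34,0],[0,0,0],255],[[9,34,0],[0,0,0],255],[[6,27,0],[0,0,0],255]]'
python3 - <<'E'
from h import *
from scipy.spatial.transform import Rotation as R
c=get_calibration("wrist");f=cv2.imread("pics/c5.png")
H=np.array(c["hand_eye"]);K=np.array(c["intrinsics"])
T=np.eye(4);T[:3,:3]=R.from_euler("xyz",[3.1415,0,.373]).as_matrix()
b=blobs(f,"green",(150,240,240,370),80,smin=200,vmin=80)
print([(np.round(x[0]),x[1],np.round(cv2.boxPoints(x[2])).tolist()) for x in b])
for dz in(0,.0268):
    T[:3,3]=[.5493,-.0807,.0504+dz];C=(K,np.linalg.inv(T@H))
    for p in((205,246),(233,254),(212,302)): print(dz,p,np.round(onz(C,p,.02),4))
E
```

```text
t: 13.02
tool_pos: [0.6276, 0.2208, 0.0993]
eef_rot: [-3.141, -0.001, 0.374]
contact_force: [-0.5, -1.0, 0.6]
gripper_width: -0.0001
[]
0 (205, 246) [ 0.5081 -0.0542  0.02  ]
0 (233, 254) [ 0.5093 -0.0755  0.02  ]
0 (212, 302) [ 0.463  -0.0747  0.02  ]
0.0268 (205, 246) [ 0.4922 -0.0547  0.02  ]
0.0268 (233, 254) [ 0.4936 -0.0789  0.02  ]
0.0268 (212, 302) [ 0.4412 -0.078   0.02  ]
```

```bash
python3 -m jog '[[[0,-2,-25],[0,0,0],255],[[0,0,-25],[0,0,0],255],[[0,0,-20],[0,0,0],255],[[0,0,-8],[0,0,0],255],[[0,0,-6],[0,0,0],255],[[0,0,-3],[0,0,0],255],[[0,0,0],[0,0,0],255]]'; python3 -m jog '[[[0,0,-2],[0,0,0],255],[[0,0,-2],[0,0,0],255],[[0,0,0],[0,0,0],255]]'; python3 -m jog '[[[0,0,-2],[0,0,0],255],[[0,0,0],[0,0,0],255]]';python3 -m jog '[[[0,0,-1],[0,0,0],255],[[0,0,-1],[0,0,0],255],[[0,0,0],[0,0,0],255]]'
```

```text
t: 13.6
tool_pos: [0.6278, 0.2163, 0.0129]
eef_rot: [3.141, -0.001, 0.373]
contact_force: [-0.2, -0.4, 0.4]
gripper_width: -0.0001
t: 13.85
tool_pos: [0.6291, 0.2165, 0.01]
eef_rot: [3.141, -0.004, 0.373]
contact_force: [0.7, -0.4, 2.9]
gripper_width: 0.0002
t: 14.02
tool_pos: [0.6292, 0.2166, 0.0077]
eef_rot: [3.141, -0.005, 0.373]
contact_force: [2.2, 0.1, 4.7]
gripper_width: 0.0003
t: 14.27
tool_pos: [0.6291, 0.2166, 0.006]
eef_rot: [3.141, -0.004, 0.373]
contact_force: [3.3, -0.1, 8.0]
gripper_width: -0.0003
```

```bash
python3 -m jog '[[[0,0,-1],[0,0,0],255],[[0,0,-1],[0,0,0],255],[[0,0,0],[0,0,0],255]]'; python3 -m jog '[[[0,0,-1],[0,0,0],255],[[0,0,-1],[0,0,0],255],[[0,0,0],[0,0,0],255]]'
```

```text
t: 14.52
tool_pos: [0.6291, 0.2166, 0.0059]
eef_rot: [3.141, -0.003, 0.373]
contact_force: [-1.7, -0.7, 16.2]
gripper_width: -0.0002
t: 14.77
tool_pos: [0.6291, 0.2166, 0.0058]
eef_rot: [3.141, -0.002, 0.373]
contact_force: [-6.8, -1.9, 24.8]
gripper_width: -0.0002
```

```bash
python3 -m jog '[[[0,0,30],[0,0,0],255],[[0,0,35],[0,0,0],255],[[0,0,40],[0,0,0],255],[[-9,-34,15],[0,0,0],255],[[-9,-34,15],[0,0,0],255],[[-9,-34,15],[0,0,0],255],[[-9,-34,0],[0,0,0],255],[[-9,-34,0],[0,0,0],255],[[-9,-34,0],[0,0,0],255],[[-9,-34,0],[0,0,0],255],[[-9,-34,0],[0,0,0],0],[[-9,-28,0],[0,0,0],0]]'
python3 - <<'E'
from h import *
s,CS=shot("scene","scene3");t,CT=shot("top","top3")
def med(f,col,roi,smin):
    h=cv2.cvtColor(f,cv2.COLOR_BGR2HSV);m=np.zeros(f.shape[:2],np.uint8)
    for lo,hi in HUE[col]: m|=cv2.inRange(h,(lo,smin,60),(hi,255,255))
    return m
for c in HUE:
    for b in blobs(t,c,(100,150,420,285),40,130): print(c,np.round(b[0],1),b[1],np.round(b[2][1],1),np.round([onz(CT,p,.025)[:2]*1000 for p in cv2.boxPoints(b[2])]).tolist() if b[0][0]<235 else np.round(onz(CT,b[0],.018)*1000))
    for b in blobs(s,c,(268,110,400,200),60,150): print("  scene",c,b[1],np.round([onz(CS,p,.025)[:2]*1000 for p in cv2.boxPoints(b[2])]).tolist())
w=cv2.resize(t[150:290,95:425],None,fx=2.4,fy=2.4,interpolation=cv2.INTER_CUBIC)
cv2.imwrite("pics/c6.png",w)
E
```

```text
t: 15.77
tool_pos: [0.5438, -0.0852, 0.1484]
eef_rot: [-3.139, 0.004, 0.372]
contact_force: [0.9, -0.4, -0.4]
gripper_width: 0.0238
red [144.9 221.2] 1132.0 [ 59.1 108.8] [[548.0, 358.0], [649.0, 80.0], [495.0, 25.0], [397.0, 301.0]]
red [380.  240.6] 245.0 [26.  10.8] [ 451. -406.   18.]
red [374.9 218.5] 126.5 [14.5 10.2] [ 513. -392.   18.]
  scene red 560.0 [[441.0, 204.0], [404.0, 243.0], [559.0, 308.0], [590.0, 271.0]]
  scene red 160.5 [[429.0, 37.0], [322.0, 316.0], [335.0, 316.0], [440.0, 39.0]]
yellow [157.3 208.7] 844.0 [52.2 17.9] [[586.0, 259.0], [603.0, 214.0], [470.0, 161.0], [453.0, 205.0]]
yellow [301.7 248.8] 133.0 [ 7.3 26.4] [ 425. -188.   18.]
yellow [167.8 238.5] 51.0 [ 4.1 17.1] [[444.0, 202.0], [461.0, 159.0], [450.0, 155.0], [433.0, 197.0]]
  scene yellow 667.0 [[460.0, 148.0], [419.0, 192.0], [577.0, 261.0], [612.0, 219.0]]
green [177.3 204.6] 615.0 [45.9 15.4] [[593.0, 198.0], [608.0, 159.0], [490.0, 114.0], [475.0, 153.0]]
green [257.  228.6] 101.5 [13.  8.] [478. -64.  18.]
  scene green 538.0 [[479.0, 106.0], [448.0, 142.0], [598.0, 204.0], [625.0, 169.0]]
blue [195.6 197.3] 672.0 [46.2 15.9] [[612.0, 150.0], [628.0, 109.0], [509.0, 63.0], [494.0, 103.0]]
blue [388.9 167.6] 277.5 [28. 26.] [ 656. -432.   18.]
blue [337.9 225.7] 254.0 [11.  26.3] [ 491. -289.   18.]
blue [339.5 203. ] 133.5 [10.3 14.8] [ 553. -293.   18.]
  scene blue 536.0 [[499.0, 57.0], [470.0, 92.0], [618.0, 152.0], [643.0, 118.0]]
```

View pics/c6.png

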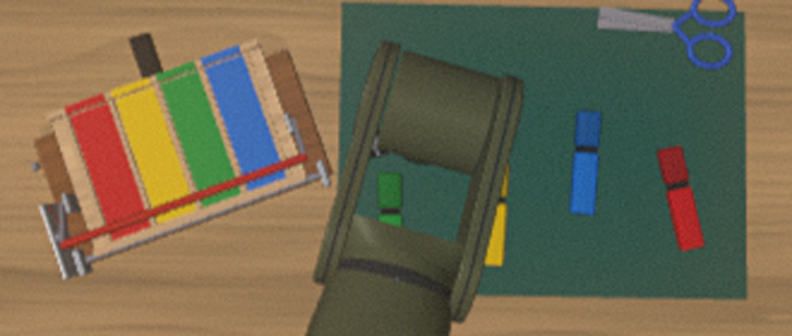

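Run:
```python
from h import *
t=cv2.imread("pics/top3.png");s=cv2.imread("pics/scene3.png");CT=cam("top");CS=cam("scene")
u=np.array([.9313,.3644,0]);n=np.array([-.3644,.9313,0])
def mask(f,roi):
    h=cv2.cvtColor(f,cv2.COLOR_BGR2HSV);m=cv2.inRange(h,(0,140,60),(7,255,255))|cv2.inRange(h,(172,140,60),(180,255,255))
    k=np.zeros_like(m);x0,y0,x1,y1=roi;k[y0:y1,x0:x1]=m[y0:y1,x0:x1];return k
ms=blobs(s,"red",(260,100,400,145),60);b=[x for x in ms if min(x[2][1])<8][0]
# bar line in scene; in the top view use columns right of the red slot
l=cv2.fitLine(b[3].astype(np.float32),cv2.DIST_L2,0,.01,.01).ravel()
mt=mask(t,(160,205,232,260));yy,xx=np.nonzero(mt);lt=cv2.fitLine(np.c_[xx,yy].astype(np.float32),cv2.DIST_L2,0,.01,.01).ravel();print(lt,len(xx))
for d in(-40,-20,0,20,40):   # top-line point -> ray; intersect with plane spanned by scene line
    p=np.array([lt[2]+lt[0]*d/1.5,lt[3]+lt[1]*d/1.5])
    o1,d1=ray(CS,l[2:]);_,d2=ray(CS,l[2:]+l[:2]*30);N=np.cross(d1,d2)
    o,e=ray(CT,p);P=o+e*(N@(o1-o))/(N@e);print(np.round(P,4),"u",round(P@u*1000-467,1),"n",round(P@n*1000+24.7,1),"z",round(P[2]*1000,1))
for nm,a,bb in(("red",(380,240.6),(374.9,218.5)),("yellow",(299.8,246.9),(301.2,224.1)),("green",(257,251.9),(256.7,228.8)),("blue",(337.9,225.7),(339.5,203))):
    A=onz(CT,a,.018);B=onz(CT,bb,.018);v=(B-A)/np.linalg.norm(B-A);
    print(nm,np.linalg.norm(B-A),"yaw",round(np.arctan2(v[1],v[0]),3))
for col,roi in(("red",(360,200,400,265)),("yellow",(285,210,312,268)),("green",(245,215,268,270)),("blue",(325,190,352,245))):
    h=cv2.imread("pics/top0.png");hh=cv2.cvtColor(h,cv2.COLOR_BGR2HSV);x0,y0,x1,y1=roi
    lo=(40,120,0) if col=="green" else (0,150,0)
    m=np.zeros(hh.shape[:2],np.uint8)
    # whole marker: body+cap+band; difference from mat colour
    sub=h[y0:y1,x0:x1].astype(int);mat=np.median(h[160:190,260:290].reshape(-1,3),0)
    m[y0:y1,x0:x1]=(np.abs(sub-mat).sum(2)>60)
    m=cv2.morphologyEx(m,cv2.MORPH_CLOSE,np.ones((3,3)));c=max(cv2.findContours(m,0,1)[0],key=cv2.contourArea);r=cv2.minAreaRect(c)
    q=[onz(CT,p,.016) for p in cv2.boxPoints(r)];print(col,np.round(np.mean(q,0)*1000,1),[round(np.linalg.norm(q[i]-q[i-1])*1000) for i in(0,1)],"c",np.round(r[0],1))
```

```text
[  0.93940794  -0.3428013  192.0625     225.63068   ] 176
[0.4595 0.1671 0.1071] u 21.9 n 12.9 z 107.1
[0.4717 0.1357 0.1072] u 21.8 n -20.8 z 107.2
[0.4839 0.1042 0.1073] u 21.7 n -54.6 z 107.3
[0.4962 0.0727 0.1074] u 21.6 n -88.4 z 107.4
[0.5084 0.041  0.1075] u 21.4 n -122.4 z 107.5
red 0.062468441374456306 yaw 0.228
yellow 0.06274747498468065 yaw -0.05
green 0.06314981411161491 yaw 0.032
blue 0.06317246168621979 yaw -0.066
red [ 474.7 -401.    16. ] [120, 32] c [378.  232.2]
yellow [ 453.6 -184.6   16. ] [30, 119] c [300.3 238.5]
green [418.5 -66.9  16. ] [74, 25] c [257.5 250.5]
blue [ 514.  -290.2   16. ] [29, 120] c [338.4 217.3]
```

```bash
python3 -m jog '[[[-27,4,0],[0,0,-0.114],40],[[-27,4,0],[0,0,-0.114],40],[[-28,4,0],[0,0,-0.113],40],[[-27.5,3.5,0],[0,0,0],40],[[0,0,-35],[0,0,0],40],[[0,0,-35],[0,0,0],40],[[0,0,-35],[0,0,0],40],[[0,0,-25],[0,0,0],40],[[0,0,-18],[0,0,0],40],[[0,0,0],[0,0,0],40]]'
```

```text
t: 16.7
tool_pos: [0.4315, -0.0659, -0.0031]
eef_rot: [-3.138, 0.011, 0.033]
contact_force: [-1.2, -0.4, -0.4]
gripper_width: 0.0716
```

```bash
python3 -m jog '[[[0,0,0],[0,0,0],40]]'
cat > wr.py <<'E'
# where a marker of colour argv[1] lies between the fingers in the wrist picture
from h import *
import sys
f,C=shot("wrist");h=cv2.cvtColor(f,cv2.COLOR_BGR2HSV);m=np.zeros(f.shape[:2],np.uint8)
lo,hi={"green":((50,150),(70,256)),"red":((0,10),(170,256)),"blue":((100,125),(150,256)),"yellow":((18,32),(150,256))}[sys.argv[1]],None
for a,b in HUE[sys.argv[1]]: m|=cv2.inRange(h,(a,185 if sys.argv[1]=="green" else 150,50),(b,255,255))
m[:,:100]=0;m[:,420:]=0
for r in range(140,330,15):
    x=np.nonzero(m[r])[0]
    if len(x): print(r,x.min(),x.max(),len(x),"mid",(x.min()+x.max())/2)
E
python3 wr.py green
```

```text
t: 16.78
tool_pos: [0.4349, -0.0671, 0.0008]
eef_rot: [-3.14, 0.005, 0.032]
contact_force: [0.0, -0.7, -0.2]
gripper_width: 0.0723
140 233 285 45 mid 259.0
155 233 284 52 mid 258.5
170 233 284 52 mid 258.5
185 233 283 51 mid 258.0
200 239 279 41 mid 259.0
215 235 282 48 mid 258.5
230 235 283 49 mid 259.0
245 235 282 48 mid 258.5
260 235 282 48 mid 258.5
275 236 281 46 mid 258.5
290 236 281 46 mid 258.5
305 237 279 43 mid 258.0
```

```bash
python3 -m jog '[[[0,0,-9],[0,0,0],40],[[0,0,-9],[0,0,0],40],[[0,0,0],[0,0,0],255],[[0,0,0],[0,0,0],255],[[0,0,0],[0,0,0],255],[[0,0,0],[0,0,0],255],[[0,0,0],[0,0,0],255],[[0,0,0],[0,0,0],255]]'
```

```text
t: 17.5
tool_pos: [0.4374, -0.0684, -0.0149]
eef_rot: [3.141, -0.001, 0.032]
contact_force: [0.2, -0.3, 2.8]
gripper_width: 0.0262
```

```bash
python3 -m jog '[[[0,0,30],[0,0,0],255],[[0,0,40],[0,0,0],255],[[0,0,40],[0,0,0],255],[[0,0,40],[0,0,0],255],[[17,37,0],[0,0,0.057],255],[[17,37,0],[0,0,0.057],255],[[17,37,0],[0,0,0.057],255],[[17,37,0],[0,0,0.057],255],[[17,37,0],[0,0,0.057],255],[[17,37,0],[0,0,0.056],255],[[0,0,0],[0,0,0],255],[[0,0,0],[0,0,0],255]]'
```

```text
t: 18.5
tool_pos: [0.5387, 0.1555, 0.1337]
eef_rot: [-3.141, 0.001, 0.376]
contact_force: [-0.2, 0.6, -1.3]
gripper_width: 0.0258
```

```bash
python3 -m jog '[[[3.5,1.2,-30],[0,0,0],255],[[0,0,-35],[0,0,0],255],[[0,0,-30],[0,0,0],255],[[0,0,-15],[0,0,0],255],[[0,0,-8],[0,0,0],255],[[0,0,0],[0,0,0],255],[[0,0,0],[0,0,0],255]]'
```

```text
t: 19.08
tool_pos: [0.5425, 0.1543, 0.0169]
eef_rot: [3.141, -0.001, 0.372]
contact_force: [0.8, 0.1, 0.3]
gripper_width: 0.0262
```

```bash
python3 -m jog '[[[0,1.5,-3],[0,0,0],255],[[0,0,-3],[0,0,0],255],[[0,0,0],[0,0,0],255],[[0,0,0],[0,0,0],140],[[0,0,0],[0,0,0],140],[[0,0,0],[0,0,0],140],[[0,0,0],[0,0,0],140]]'
```

```text
t: 19.67
tool_pos: [0.5425, 0.1566, 0.0106]
eef_rot: [3.141, -0.001, 0.373]
contact_force: [-0.3, -0.1, -1.1]
gripper_width: 0.0387
```

```bash
python3 -m jog '[[[0,0,35],[0,0,0],140],[[0,0,35],[0,0,0],140],[[0,0,40],[0,0,0],40],[[-10,-38,20],[0,0,-0.047],40],[[-10,-38,0],[0,0,-0.047],40],[[-10,-38,0],[0,0,-0.047],40],[[-10,-38,0],[0,0,-0.047],40],[[-10,-38,0],[0,0,-0.047],40],[[-10,-38,0],[0,0,-0.047],40],[[-10,-38,0],[0,0,-0.047],40],[[-10,-38,0],[0,0,-0.047],40],[[-9,-37,0],[0,0,-0.047],40]]'; python3 -m jog '[[[0,0,-40],[0,0,0],40],[[0,0,-40],[0,0,0],40],[[0,0,-40],[0,0,0],40],[[0,0,-19],[0,0,0],40],[[0,0,0],[0,0,0],40],[[0,0,0],[0,0,0],40],[[0,0,0],[0,0,0],40]]'; python3 wr.py yellow
python3 - <<'E'
from h import *
t,CT=shot("top","top4");s,CS=shot("scene","scene4")
u=np.array([.9313,.3644,0]);n=np.array([-.3644,.9313,0])
b=blobs(t,"green",(150,165,215,235),30,100,30)
for x in b: print(np.round(x[0],1),x[1],np.round(x[2][1],1))
cv2.imwrite("pics/c7.png",np.hstack([cv2.resize(t[160:270,95:245],(545,400),interpolation=2),cv2.resize(grab_frame("wrist")[:,130:375,::-1],(255,400))]))
E
```

```text
t: 20.67
tool_pos: [0.4529, -0.1842, 0.1396]
eef_rot: [3.141, -0.001, -0.053]
contact_force: [1.1, 0.3, -0.2]
gripper_width: 0.072
t: 21.25
tool_pos: [0.4553, -0.1831, 0.0021]
eef_rot: [3.14, -0.003, -0.05]
contact_force: [-0.3, -0.5, 0.4]
gripper_width: 0.0719
140 239 292 54 mid 265.5
155 239 291 53 mid 265.0
170 240 291 52 mid 265.5
185 240 290 51 mid 265.0
200 240 290 51 mid 265.0
215 242 286 6 mid 264.0
230 240 289 50 mid 264.5
245 240 288 49 mid 264.0
260 241 288 48 mid 264.5
275 241 287 47 mid 264.0
290 241 287 47 mid 264.0
305 242 286 45 mid 264.0
320 242 285 44 mid 263.5
[176.2 202.1] 778.0 [51.6 16.9]
```

View pics/c7.png

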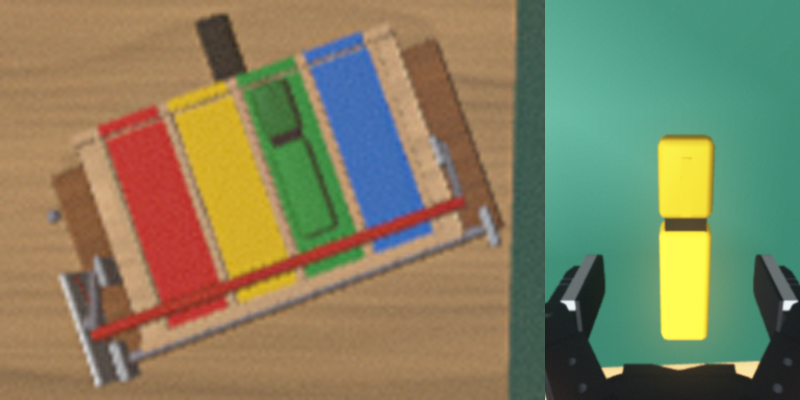

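Run:
```python
from h import *
CT=cam("top");u=np.array([.9313,.3644,0]);n=np.array([-.3644,.9313,0])
a=onz(CT,(170.1,182.6),.045);b=onz(CT,(183.6,224.6),.045);c=(a+b)/2
print(a,b,np.linalg.norm(a-b),"u ends",(a@u)*1000-467,(b@u)*1000-467,"n",c@n*1000+24.7+27,"tcp u",np.array([.5425,.1566,0])@u*1000-467)
```

```text
[0.59821131 0.17393146 0.045     ] [0.4857262  0.13395703 0.045     ] 0.11937693893528988 u ends 153.49481392470443 34.170754863284856 n -2.425134730158593 tcp u 95.29529000000002
```

```bash
python3 -m jog '[[[-7,-3,-9],[0,0,0],40],[[0,0,-9],[0,0,0],40],[[0,0,0],[0,0,0],40],[[0,0,0],[0,0,0],255],[[0,0,0],[0,0,0],255],[[0,0,0],[0,0,0],255],[[0,0,0],[0,0,0],255],[[0,0,0],[0,0,0],255],[[0,0,0],[0,0,0],255]]'
python3 -m jog '[[[0,0,30],[0,0,0],255],[[0,0,40],[0,0,0],255],[[0,0,40],[0,0,0],255],[[0,0,40],[0,0,0],255],[[0,0,0],[0,0,0],255]]'
```

```text
t: 22.2
tool_pos: [0.4474, -0.1857, -0.0172]
eef_rot: [3.141, -0.001, -0.05]
contact_force: [0.3, -0.7, 2.8]
gripper_width: 0.0264
t: 22.62
tool_pos: [0.4518, -0.1881, 0.1419]
eef_rot: [3.134, -0.015, -0.05]
contact_force: [1.1, -0.7, 1.2]
gripper_width: 0.026
```

```bash
python3 -m jog '[[[7.2,39.2,0],[0,0,0.042],255],[[7.2,39.2,0],[0,0,0.042],255],[[7.2,39.2,0],[0,0,0.042],255],[[7.2,39.2,0],[0,0,0.042],255],[[7.2,39.2,0],[0,0,0.042],255],[[7.2,39.2,0],[0,0,0.042],255],[[7.2,39.2,0],[0,0,0.043],255],[[7.2,39.2,0],[0,0,0.043],255],[[7.2,39.2,0],[0,0,0.043],255],[[7.2,39.2,0],[0,0,0.042],255],[[0,0,0],[0,0,0],255],[[0,0,0],[0,0,0],255]]'
```

```text
t: 23.62
tool_pos: [0.5184, 0.2084, 0.1315]
eef_rot: [3.141, 0.001, 0.376]
contact_force: [-0.1, -0.3, -0.6]
gripper_width: 0.026
```

```bash
python3 -m jog '[[[2,-2,-30],[0,0,0],255],[[0,0,-35],[0,0,0],255],[[0,0,-30],[0,0,0],255],[[0,0,-15],[0,0,0],255],[[0,0,-5],[0,0,0],255],[[0,0,0],[0,0,0],255],[[0,0,0],[0,0,0],255],[[0,0,0],[0,0,0],255]]'
```

```text
t: 24.28
tool_pos: [0.5224, 0.2046, 0.0192]
eef_rot: [3.141, -0.003, 0.372]
contact_force: [0.2, -0.3, 0.2]
gripper_width: 0.0259
```

```bash
python3 -m jog '[[[-1.5,1.5,-4],[0,0,0],255],[[0,0,-4],[0,0,0],255],[[0,0,-2],[0,0,0],255],[[0,0,0],[0,0,0],255],[[0,0,0],[0,0,0],140],[[0,0,0],[0,0,0],140],[[0,0,0],[0,0,0],140],[[0,0,0],[0,0,0],140]]'; python3 -m jog '[[[0,0,35],[0,0,0],140],[[0,0,35],[0,0,0],140],[[0,0,40],[0,0,0],40],[[-0.5,-38,20],[0,0,-0.034],40],[[-0.5,-38,0],[0,0,-0.034],40],[[-0.5,-38,0],[0,0,-0.034],40],[[-0.5,-38,0],[0,0,-0.034],40],[[-0.5,-38,0],[0,0,-0.034],40],[[-0.5,-38,0],[0,0,-0.034],40],[[-0.5,-38,0],[0,0,-0.034],40],[[-0.5,-38,0],[0,0,-0.034],40],[[-0.5,-38,0],[0,0,-0.034],40]]'; python3 -m jog '[[[-0.5,-38,0],[0,0,-0.034],40],[[-0.5,-38,0],[0,0,-0.034],40],[[-0.5,-38,0],[0,0,-0.034],40],[[-0.5,-38,0],[0,0,-0.034],40],[[0,0,0],[0,0,0],40],[[0,0,0],[0,0,0],40]]'
python3 - <<'E'
from h import *
t,CT=shot("top","top5")
for c in HUE:
    for b in blobs(t,c,(100,150,420,285),40,110,40): print(c,np.round(b[0],1),b[1],np.round(b[2][1],1),np.round(onz(CT,b[0],.018)*1000))
E
```

```text
t: 24.95
tool_pos: [0.5191, 0.2062, 0.0071]
eef_rot: [-3.142, 0.0, 0.373]
contact_force: [-0.9, 0.2, 0.5]
gripper_width: 0.0385
t: 25.95
tool_pos: [0.5142, -0.1365, 0.1363]
eef_rot: [-3.141, 0.0, 0.065]
contact_force: [0.5, 0.3, -0.5]
gripper_width: 0.0722
t: 26.45
tool_pos: [0.5123, -0.2884, 0.136]
eef_rot: [-3.141, 0.001, -0.072]
contact_force: [0.2, 0.5, 0.8]
gripper_width: 0.0718
red [145.3 221.3] 1148.0 [ 59.1 109.4] [493. 242.  18.]
red [379.  244.6] 99.5 [18.7  9.6] [ 440. -403.   18.]
yellow [157.3 208.6] 862.0 [52.7 18.1] [528. 211.  18.]
yellow [168.  238.5] 54.0 [ 4.1 17.4] [447. 179.  18.]
green [177.  204.3] 691.5 [46.4 16.2] [541. 157.  18.]
blue [195.6 197.4] 684.0 [46.3 16. ] [561. 107.  18.]
blue [389. 167.] 303.0 [28. 26.] [ 658. -432.   18.]
blue [339.4 202.9] 130.0 [14. 11.] [ 554. -292.   18.]
blue [335.1 225.6] 43.0 [ 6.2 13.6] [ 491. -281.   18.]
```

```bash
python3 -m jog '[[[0,0,-40],[0,0,0],40],[[0,0,-40],[0,0,0],40],[[0,0,-35],[0,0,0],40],[[0,0,-20],[0,0,0],40],[[0,0,0],[0,0,0],40],[[0,0,0],[0,0,0],40],[[0,0,0],[0,0,0],40]]'; python3 wr.py blue;python3 - <<'E'
from h import *
f,C=shot("wrist");v=f.max(2)[150:330,255:268].mean(1);print(150+int(v[:100].argmin()),v[:100].min())
E
```

```text
t: 27.08
tool_pos: [0.5142, -0.2867, 0.0035]
eef_rot: [3.14, -0.002, -0.068]
contact_force: [0.5, -0.3, 0.9]
gripper_width: 0.0715
140 243 297 55 mid 270.0
155 243 296 54 mid 269.5
170 244 295 52 mid 269.5
185 244 295 52 mid 269.5
200 245 294 50 mid 269.5
215 245 292 10 mid 268.5
230 245 293 30 mid 269.0
245 245 293 28 mid 269.0
260 245 292 27 mid 268.5
275 245 292 24 mid 268.5
290 246 291 28 mid 268.5
305 246 291 29 mid 268.5
320 248 288 41 mid 268.0
208 84.53846153846153
```

```bash
python3 -m jog '[[[-3,-2.5,0],[0,0,0],40],[[-3,-3,-10],[0,0,0],40],[[0,0,-10],[0,0,0],40],[[0,0,0],[0,0,0],40],[[0,0,0],[0,0,0],255],[[0,0,0],[0,0,0],255],[[0,0,0],[0,0,0],255],[[0,0,0],[0,0,0],255],[[0,0,0],[0,0,0],255],[[0,0,0],[0,0,0],255]]'
python3 -m jog '[[[0,0,30],[0,0,0],255],[[0,0,40],[0,0,0],255],[[0,0,40],[0,0,0],255],[[0,0,40],[0,0,0],255],[[0,0,0],[0,0,0],255]]'
```

```text
t: 28.02
tool_pos: [0.5073, -0.2926, -0.0178]
eef_rot: [3.141, -0.001, -0.069]
contact_force: [-0.2, -0.2, 2.4]
gripper_width: 0.0262
t: 28.43
tool_pos: [0.5116, -0.2956, 0.1422]
eef_rot: [3.133, -0.014, -0.069]
contact_force: [0.6, -1.7, 0.9]
gripper_width: 0.0259
```

```bash
python3 -m jog '[[[5.3,39.8,0],[0,0,0.044],255],[[5.3,39.8,0],[0,0,0.044],255],[[5.3,39.8,0],[0,0,0.044],255],[[5.3,39.8,0],[0,0,0.044],255],[[5.3,39.8,0],[0,0,0.044],255],[[5.3,39.8,0],[0,0,0.044],255],[[5.3,39.8,0],[0,0,0.044],255],[[5.3,39.8,0],[0,0,0.044],255],[[5.3,39.8,0],[0,0,0.045],255],[[5.3,39.8,0],[0,0,0.045],255],[[0,0,0],[0,0,0],255],[[0,0,0],[0,0,0],255]]'
```

```text
t: 29.43
tool_pos: [0.5595, 0.1078, 0.1311]
eef_rot: [3.142, 0.001, 0.377]
contact_force: [-0.5, -0.0, -0.1]
gripper_width: 0.0258
```

```bash
python3 -m jog '[[[0,-1,-30],[0,0,0],255],[[0,0,-35],[0,0,0],255],[[0,0,-30],[0,0,0],255],[[0,0,-15],[0,0,0],255],[[0,0,-5],[0,0,0],255],[[0,0,0],[0,0,0],255],[[0,0,0],[0,0,0],255],[[0,0,0],[0,0,0],255]]'
```

```text
t: 30.1
tool_pos: [0.5615, 0.1043, 0.0186]
eef_rot: [3.141, -0.003, 0.372]
contact_force: [0.4, 0.8, -0.0]
gripper_width: 0.0262
```

```bash
python3 -m jog '[[[-1,1.5,-4],[0,0,0],255],[[0,0,-4],[0,0,0],255],[[0,0,-2],[0,0,0],255],[[0,0,0],[0,0,0],255],[[0,0,0],[0,0,0],140],[[0,0,0],[0,0,0],140],[[0,0,0],[0,0,0],140],[[0,0,0],[0,0,0],140]]'; python3 -m jog '[[[0,0,35],[0,0,0],140],[[0,0,35],[0,0,0],140],[[0,0,40],[0,0,0],40],[[-6.6,-39,20],[0,0,-0.011],40],[[-6.6,-39,0],[0,0,-0.011],40],[[-6.6,-39,0],[0,0,-0.011],40],[[-6.6,-39,0],[0,0,-0.011],40],[[-6.6,-39,0],[0,0,-0.011],40],[[-6.6,-39,0],[0,0,-0.011],40],[[-6.6,-39,0],[0,0,-0.011],40],[[-6.6,-39,0],[0,0,-0.011],40],[[-6.6,-39,0],[0,0,-0.011],40]]'; python3 -m jog '[[[-6.6,-39,0],[0,0,-0.011],40],[[-6.6,-39,0],[0,0,-0.011],40],[[-6.6,-39,0],[0,0,-0.012],40],[[-6.6,-39,0],[0,0,-0.012],40],[[0,0,0],[0,0,0],40],[[0,0,0],[0,0,0],40]]'
python3 - <<'E'
from h import *
t,CT=shot("top","top6")
for b in blobs(t,"red",(240,150,420,285),20,110,40): print(np.round(b[0],1),b[1],np.round(b[2][1],1),np.round(onz(CT,b[0],.018)*1000))
cv2.imwrite("pics/c8.png",np.vstack([cv2.resize(t[150:290,95:425],None,fx=1.7,fy=1.7,interpolation=2),cv2.resize(grab_frame("wrist")[:,:,::-1],(561,340))]))
E
```

```text
t: 30.77
tool_pos: [0.5587, 0.1063, 0.0066]
eef_rot: [-3.142, -0.0, 0.373]
contact_force: [0.4, -0.2, 0.4]
gripper_width: 0.0389
t: 31.77
tool_pos: [0.499, -0.2441, 0.1351]
eef_rot: [-3.141, 0.0, 0.273]
contact_force: [0.7, 0.0, 1.0]
gripper_width: 0.072
t: 32.27
tool_pos: [0.4726, -0.4001, 0.1347]
eef_rot: [-3.141, 0.0, 0.225]
contact_force: [-0.1, 0.2, -0.3]
gripper_width: 0.0721
[374.9 218.4] 134.0 [15.  10.4] [ 513. -392.   18.]
[377.8 231.4] 64.0 [ 7.9 10.8] [ 477. -400.   18.]
[381.2 250.1] 48.5 [ 7. 10.] [ 426. -409.   18.]
```

View pics/c8.png

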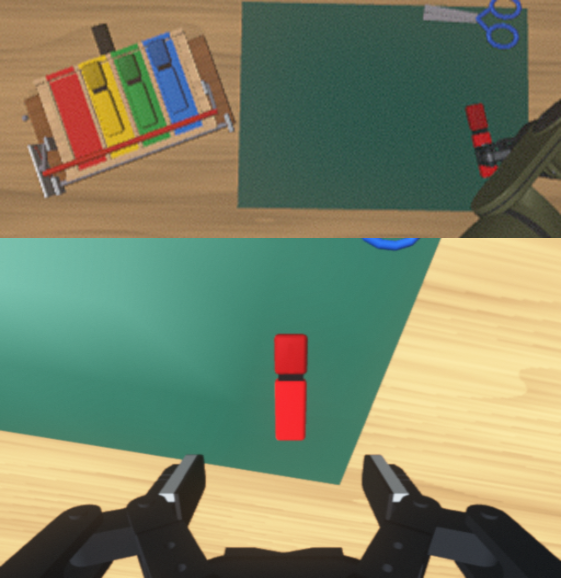

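Yellow, green and blue are each in their own slot. Red is where it was first measured, and the gripper is over it.

```bash
python3 -m jog '[[[0,0,-40],[0,0,0],40],[[0,0,-40],[0,0,0],40],[[0,0,-35],[0,0,0],40],[[0,0,-17],[0,0,0],40],[[0,0,0],[0,0,0],40],[[0,0,0],[0,0,0],40],[[0,0,0],[0,0,0],40]]'; python3 wr.py red;python3 - <<'E'
from h import *
f,C=shot("wrist");v=f.max(2)[150:330,258:268].mean(1);print(150+int(v[:100].argmin()),v[:100].min())
E
```

```text
t: 32.95
tool_pos: [0.4749, -0.3986, 0.0054]
eef_rot: [3.139, -0.002, 0.229]
contact_force: [0.8, 0.0, 0.3]
gripper_width: 0.0719
140 243 295 53 mid 269.0
155 244 295 52 mid 269.5
170 244 294 51 mid 269.0
185 244 294 51 mid 269.0
200 245 293 49 mid 269.0
215 245 290 7 mid 267.5
230 245 292 48 mid 268.5
245 245 292 48 mid 268.5
260 245 291 47 mid 268.0
275 245 290 46 mid 267.5
290 246 290 45 mid 268.0
305 246 289 44 mid 267.5
320 248 286 39 mid 267.0
209 67.9
```

```bash
python3 -m jog '[[[-2.5,-3,0],[0,0,0],40],[[-2.2,-3.2,-11],[0,0,0],40],[[0,0,-11],[0,0,0],40],[[0,0,0],[0,0,0],40],[[0,0,0],[0,0,0],255],[[0,0,0],[0,0,0],255],[[0,0,0],[0,0,0],255],[[0,0,0],[0,0,0],255],[[0,0,0],[0,0,0],255],[[0,0,0],[0,0,0],255]]'
python3 -m jog '[[[0,0,30],[0,0,0],255],[[0,0,40],[0,0,0],255],[[0,0,40],[0,0,0],255],[[0,0,40],[0,0,0],255],[[0,0,0],[0,0,0],255]]'
```

```text
t: 33.88
tool_pos: [0.4692, -0.405, -0.018]
eef_rot: [3.141, -0.001, 0.228]
contact_force: [0.4, -0.4, 1.3]
gripper_width: 0.0258
t: 34.3
tool_pos: [0.4729, -0.4087, 0.1424]
eef_rot: [3.127, -0.009, 0.228]
contact_force: [1.1, -0.5, 0.9]
gripper_width: 0.0267
```

```bash
python3 -m jog '[[[1.9,38.9,0],[0,0,0.0085],255],[[1.9,38.9,0],[0,0,0.0085],255],[[1.9,38.9,0],[0,0,0.0085],255],[[1.9,38.9,0],[0,0,0.0085],255],[[1.9,38.9,0],[0,0,0.0085],255],[[1.9,38.9,0],[0,0,0.0085],255],[[1.9,38.9,0],[0,0,0.0085],255],[[1.9,38.9,0],[0,0,0.0085],255],[[1.9,38.9,0],[0,0,0.0085],255],[[1.9,38.9,0],[0,0,0.0085],255]]'; python3 -m jog '[[[1.9,38.9,0],[0,0,0.0085],255],[[1.9,38.9,0],[0,0,0.0085],255],[[1.9,38.9,0],[0,0,0.0085],255],[[1.9,38.9,0],[0,0,0.0085],255],[[1.9,38.9,0],[0,0,0.0085],255],[[1.9,38.9,0],[0,0,0.0085],255],[[1.9,38.9,0],[0,0,0.0085],255],[[0,0,0],[0,0,0],255],[[0,0,0],[0,0,0],255],[[0,0,0],[0,0,0],255]]'
```

```text
t: 35.13
tool_pos: [0.4873, -0.0138, 0.1313]
eef_rot: [3.141, -0.0, 0.313]
contact_force: [1.5, -0.6, -0.6]
gripper_width: 0.0267
t: 35.97
tool_pos: [0.5006, 0.2565, 0.1309]
eef_rot: [3.141, 0.001, 0.373]
contact_force: [0.0, 0.4, -0.3]
gripper_width: 0.0263
```

```bash
python3 -m jog '[[[0,0,-30],[0,0,0],255],[[0,0,-35],[0,0,0],255],[[0,0,-30],[0,0,0],255],[[0,0,-15],[0,0,0],255],[[0,0,-5],[0,0,0],255],[[0,0,0],[0,0,0],255],[[0,0,0],[0,0,0],255],[[0,0,0],[0,0,0],255]]'
```

```text
t: 36.63
tool_pos: [0.5027, 0.2567, 0.0185]
eef_rot: [3.142, -0.004, 0.371]
contact_force: [0.7, -0.7, 0.7]
gripper_width: 0.0267
```

```bash
python3 -m jog '[[[-1,0,-4],[0,0,0],255],[[0,0,-4],[0,0,0],255],[[0,0,-2],[0,0,0],255],[[0,0,0],[0,0,0],255],[[0,0,0],[0,0,0],140],[[0,0,0],[0,0,0],140],[[0,0,0],[0,0,0],140],[[0,0,0],[0,0,0],140]]'; python3 -m jog '[[[0,0,35],[0,0,0],140],[[0,0,35],[0,0,0],140],[[0,0,40],[0,0,0],140],[[0,0,40],[0,0,0],140],[[-20,-36,0],[0,0,0],255],[[-20,-36,0],[0,0,0],255],[[-20,-38,0],[0,0,0],255],[[0,0,0],[0,0,0],255],[[0,0,0],[0,0,0],255],[[0,0,0],[0,0,0],255]]'
python3 - <<'E'
from h import *
f,C=shot("wrist","c9")
E
```

```text
t: 37.3
tool_pos: [0.4999, 0.2567, 0.0063]
eef_rot: [-3.142, 0.0, 0.372]
contact_force: [-0.3, -0.3, -0.3]
gripper_width: 0.0386
t: 38.13
tool_pos: [0.4409, 0.1478, 0.1568]
eef_rot: [-3.141, -0.001, 0.372]
contact_force: [0.2, 0.3, 0.2]
gripper_width: -0.0002
```

View pics/c9.png

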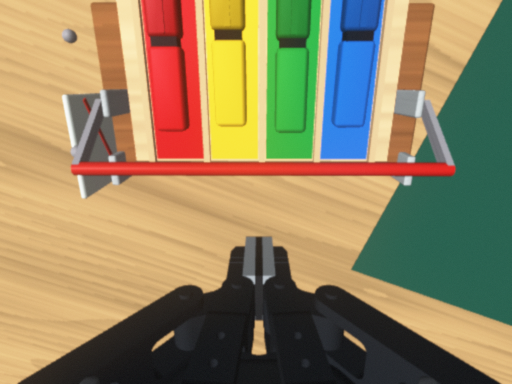

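All four markers lie lengthwise in their own slots, and the shut fingers stand clear in front of the red bar. Now I'll swing the keeper.

```bash
python3 -m jog '[[[0,0,-30],[0,0,0],255],[[0,0,-30],[0,0,0],255],[[0,0,-27],[0,0,0],255],[[0,0,0],[0,0,0],255],[[0,0,0],[0,0,0],255]]'; python3 -m jog '[[[7.5,2.9,0],[0,0,0],255],[[7.6,3,5],[0,0,0],255],[[7.6,3,6],[0,0,0],255],[[8.4,3.3,2],[0,0,0],255],[[8.4,3.3,2],[0,0,0],255],[[8.4,3.3,2],[0,0,0],255],[[0,0,0],[0,0,0],255]]'
```

```text
t: 38.6
tool_pos: [0.4397, 0.1483, 0.0681]
eef_rot: [-3.141, 0.004, 0.374]
contact_force: [-0.4, 0.1, 0.6]
gripper_width: 0.0004
t: 39.18
tool_pos: [0.4911, 0.1673, 0.0877]
eef_rot: [3.141, -0.003, 0.372]
contact_force: [-0.6, -0.2, -0.2]
gripper_width: 0.0001
```

```bash
python3 -m jog '[[[9.8,3.8,-2],[0,0,0],255],[[9.8,3.8,-3],[0,0,0],255],[[7.8,3.1,-5],[0,0,0],255],[[7.8,3.1,-5],[0,0,0],255],[[8.7,3.4,-9],[0,0,0],255],[[0,0,0],[0,0,0],255],[[0,0,0],[0,0,0],255]]'
python3 - <<'E'
from h import *
s,CS=shot("scene","scene7")
for b in blobs(s,"red",(268,100,400,200),40): print(np.round(b[0],1),b[1],np.round(b[2][1],1),np.round(b[2][2],1))
cv2.imwrite("pics/c10.png",cv2.resize(s[85:205,260:400],None,fx=4.5,fy=4.5,interpolation=2))
E
```

```text
t: 39.77
tool_pos: [0.5319, 0.1837, 0.0613]
eef_rot: [-3.141, 0.002, 0.372]
contact_force: [-0.4, -0.0, 0.3]
gripper_width: 0.0002
[355.6 157.8] 697.0 [39. 91.] 90.0
```

View pics/c10.png

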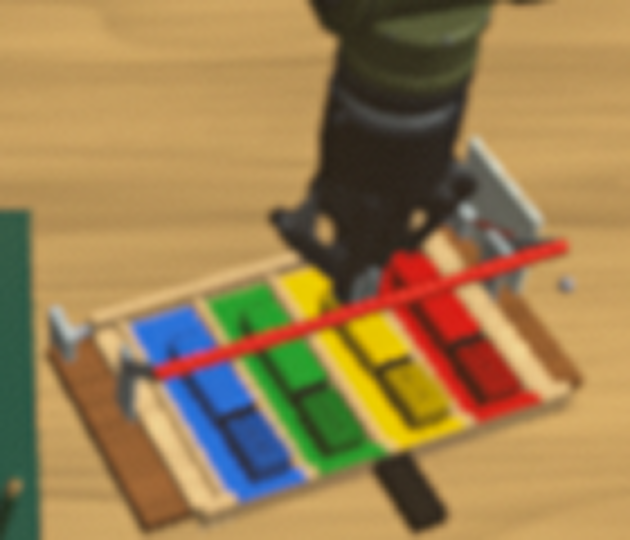

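The keeper is well over, with the bar at about 0.7 rad above the middle of the markers. I'll lift, move over the bar and press it down.

```bash
python3 -m jog '[[[-3,-1,20],[0,0,0],255],[[0,0,25],[0,0,0],255],[[15,6,5],[0,0,0],255],[[15,5.6,0],[0,0,0],255],[[0,0,0],[0,0,0],255],[[0,0,-10],[0,0,0],255],[[0,0,-10],[0,0,0],255],[[0,0,-10],[0,0,0],255],[[0,0,0],[0,0,0],255]]'; python3 -m jog '[[[0,0,-5],[0,0,0],255],[[0,0,-5],[0,0,0],255],[[0,0,-5],[0,0,0],255],[[0,0,0],[0,0,0],255]]';  python3 -m jog '[[[0,0,-4],[0,0,0],255],[[0,0,-4],[0,0,0],255],[[0,0,0],[0,0,0],255]]'
```

```text
t: 40.57
tool_pos: [0.5593, 0.1944, 0.0806]
eef_rot: [-3.141, -0.001, 0.372]
contact_force: [0.6, -0.1, 0.9]
gripper_width: -0.0002
t: 40.9
tool_pos: [0.5574, 0.1938, 0.0651]
eef_rot: [-3.141, 0.004, 0.372]
contact_force: [-0.0, 0.4, 0.1]
gripper_width: 0.0001
t: 41.15
tool_pos: [0.5578, 0.1939, 0.0574]
eef_rot: [-3.141, 0.004, 0.372]
contact_force: [0.7, -0.2, -0.0]
gripper_width: -0.0003
```

```bash
python3 -m jog '[[[0,0,-4],[0,0,0],255],[[0,0,-4],[0,0,0],255],[[0,0,0],[0,0,0],255]]'; python3 -m jog '[[[0,0,-3],[0,0,0],255],[[0,0,-3],[0,0,0],255],[[0,0,0],[0,0,0],255]]';python3 -m jog '[[[0,0,-2],[0,0,0],255],[[0,0,-2],[0,0,0],255],[[0,0,0],[0,0,0],255]]'
```

```text
t: 41.4
tool_pos: [0.5593, 0.1943, 0.0509]
eef_rot: [-3.142, 0.0, 0.372]
contact_force: [0.1, 0.1, 0.1]
gripper_width: 0.0001
t: 41.65
tool_pos: [0.559, 0.1942, 0.0448]
eef_rot: [-3.142, 0.001, 0.372]
contact_force: [-0.9, 0.4, -0.3]
gripper_width: 0.0
t: 41.9
tool_pos: [0.5586, 0.1942, 0.0405]
eef_rot: [-3.141, 0.002, 0.372]
contact_force: [-1.1, 0.1, 0.4]
gripper_width: 0.0
```

```bash
cat > bar.py <<'E'
from h import *
u=np.array([.9313,.3644,0]);n=np.array([-.3644,.9313,0])
def pred(C,th,yy,tilt=0.):
    x=65+65*np.cos(th);z=40+65*np.sin(th);X=x*np.cos(tilt)-z*np.sin(tilt);Z=x*np.sin(tilt)+z*np.cos(tilt)+21
    return proj(C,(u*(467+X)+n*(-24.7+yy))/1000+np.array([0,0,Z/1000]))
def run(tilt=0.):
  for cn in("scene","top"):
    f,C=shot(cn);h=cv2.cvtColor(f,cv2.COLOR_BGR2HSV);m=cv2.inRange(h,(0,140,60),(7,255,255))|cv2.inRange(h,(172,140,60),(180,255,255))
    for yy in(-110,-90,-70,-50,-30,-10,10,30):
        r=[]
        for th in np.arange(-.1,2.5,.02):
            p=np.round(pred(C,th,yy,tilt)).astype(int)
            if m[p[1],p[0]]: r.append(round(th,2))
        print(cn,yy,(min(r),max(r)) if r else None,end="; ")
    print()
if __name__=="__main__":
    import sys;run(float(sys.argv[1]) if len(sys.argv)>1 else 0.)
E
python3 bar.py
```

```text
scene -110 (np.float64(-0.06), np.float64(0.04)); scene -90 (np.float64(-0.1), np.float64(0.04)); scene -70 (np.float64(-0.1), np.float64(0.02)); scene -50 (np.float64(-0.1), np.float64(0.08)); scene -30 (np.float64(-0.1), np.float64(0.06)); scene -10 (np.float64(-0.06), np.float64(0.0)); scene 10 (np.float64(-0.1), np.float64(0.06)); scene 30 (np.float64(-0.1), np.float64(0.56)); 
top -110 (np.float64(-0.1), np.float64(0.54)); top -90 (np.float64(-0.1), np.float64(0.48)); top -70 (np.float64(-0.1), np.float64(0.52)); top -50 (np.float64(-0.1), np.float64(0.32)); top -30 None; top -10 None; top 10 None; top 30 None;
```

```bash
python3 -m jog '[[[0,0,-2],[0,0,0],255],[[0,0,0],[0,0,0],255]]'; python3 -m jog '[[[0,0,-2],[0,0,0],255],[[0,0,0],[0,0,0],255]]'; python3 -m jog '[[[0,0,-1],[0,0,0],255],[[0,0,0],[0,0,0],255]]'
```

```text
t: 42.17
tool_pos: [0.5592, 0.1943, 0.0391]
eef_rot: [-3.142, 0.0, 0.372]
contact_force: [0.1, -0.1, 0.7]
gripper_width: 0.0003
t: 42.33
tool_pos: [0.5594, 0.1944, 0.0387]
eef_rot: [3.142, 0.001, 0.372]
contact_force: [-3.9, -0.9, 7.0]
gripper_width: 0.0001
t: 42.5
tool_pos: [0.5595, 0.1944, 0.0386]
eef_rot: [3.142, 0.001, 0.372]
contact_force: [-6.7, -2.2, 11.9]
gripper_width: -0.0002
```

Keeper contact came at the height expected for fully shut, with a hard stop at 12 N. Next is the tab.

```bash
python3 -m jog '[[[0,0,20],[0,0,0],255],[[0,0,30],[0,0,0],255],[[0,0,30],[0,0,0],100],[[35,12,0],[0,0,0],100],[[34,13,0],[0,0,0],100],[[0,0,-30],[0,0,0],100],[[0,0,-30],[0,0,0],100],[[0,0,0],[0,0,0],100],[[0,0,0],[0,0,0],100],[[0,0,0],[0,0,0],100]]'; python3 bar.py | head -1
python3 - <<'E'
from h import *
f,C=shot("wrist","w_tab");v=f.max(2)
for r in range(120,260,10):
    x=np.nonzero(v[r,190:330]<70)[0]+190
    print(r,(x.min(),x.max(),len(x)) if len(x) else None,end="; ")
E
```

```text
t: 43.33
tool_pos: [0.6287, 0.2194, 0.0574]
eef_rot: [3.141, -0.001, 0.372]
contact_force: [0.2, 0.1, 0.8]
gripper_width: 0.0515
scene -110 (np.float64(-0.1), np.float64(0.04)); scene -90 (np.float64(-0.1), np.float64(0.04)); scene -70 (np.float64(-0.1), np.float64(0.02)); scene -50 (np.float64(-0.1), np.float64(0.08)); scene -30 (np.float64(-0.1), np.float64(0.06)); scene -10 (np.float64(-0.1), np.float64(0.0)); scene 10 (np.float64(0.88), np.float64(1.22)); scene 30 (np.float64(0.84), np.float64(1.22)); 
120 None; 130 None; 140 None; 150 None; 160 None; 170 None; 180 (np.int64(246), np.int64(277), 32); 190 (np.int64(245), np.int64(277), 33); 200 (np.int64(245), np.int64(277), 33); 210 (np.int64(246), np.int64(277), 32); 220 (np.int64(246), np.int64(277), 32); 230 (np.int64(246), np.int64(276), 31); 240 (np.int64(246), np.int64(276), 31); 250 (np.int64(199), np.int64(318), 18);
```

```bash
python3 -m jog '[[[0.7,-1.7,-20],[0,0,0],100],[[0,0,-20],[0,0,0],100],[[0,0,-18],[0,0,0],100],[[0,0,-11],[0,0,0],100],[[0,0,0],[0,0,0],100],[[0,0,0],[0,0,0],100],[[0,0,0],[0,0,0],255],[[0,0,0],[0,0,0],255],[[0,0,0],[0,0,0],255],[[0,0,0],[0,0,0],255],[[0,0,0],[0,0,0],255],[[0,0,0],[0,0,0],255]]'
```

```text
t: 44.48
tool_pos: [0.6305, 0.2181, -0.0104]
eef_rot: [3.141, -0.003, 0.372]
contact_force: [-1.3, -0.6, 6.2]
gripper_width: 0.0228
```

```bash
python3 -m jog '[[[-0.5,-0.2,10],[0,0,0],255],[[-0.8,-0.3,10],[0,0,0],255],[[-1.4,-0.5,10],[0,0,0],255],[[-1.7,-0.7,9.5],[0,0,0],255],[[0,0,0],[0,0,0],255]]'; python3 -m jog '[[[-2.2,-0.8,9.5],[0,0,0],255],[[-2.7,-1.1,9.5],[0,0,0],255],[[-3.1,-1.2,9.3],[0,0,0],255],[[-3.6,-1.4,9.2],[0,0,0],255],[[0,0,0],[0,0,0],255]]'
```

```text
t: 44.9
tool_pos: [0.6232, 0.2153, 0.0267]
eef_rot: [3.142, 0.003, 0.372]
contact_force: [-3.7, -1.7, -2.9]
gripper_width: 0.0224
t: 45.32
tool_pos: [0.6093, 0.2099, 0.0643]
eef_rot: [3.142, 0.009, 0.372]
contact_force: [-11.1, -7.0, -6.7]
gripper_width: 0.0222
```

```bash
python3 -m jog '[[[-5.5,-2.2,7],[0,0,0],255],[[-4.6,-1.8,7],[0,0,0],255],[[-4.5,-1.8,7],[0,0,0],255],[[0,0,0],[0,0,0],255],[[0,0,0],[0,0,0],255]]'
cat > tilt.py <<'E'
# tab from top+scene, tilt from its triangulated centre and from the bar
from h import *
u=np.array([.9313,.3644,0]);n=np.array([-.3644,.9313,0])
s,CS=shot("scene","s_t");t,CT=shot("top","t_t")
def barline(f,C,roi):
    h=cv2.cvtColor(f,cv2.COLOR_BGR2HSV);return cv2.inRange(h,(0,140,60),(7,255,255))|cv2.inRange(h,(172,140,60),(180,255,255))
for nm,f,C in(("scene",s,CS),("top",t,CT)):
    m=barline(f,C,None)
    for yy in(-110,-95,-70,-50,-30,-10,95,110):
        r=[]
        for a in np.arange(0.2,.8,.005):
            X=130*np.cos(a)-40*np.sin(a);Z=130*np.sin(a)+40*np.cos(a)+21
            p=np.round(proj(C,(u*(467+X)+n*(yy-24.7)+np.array([0,0,Z]))/1000)).astype(int)
            if m[p[1],p[0]]: r.append(a)
        print(nm,yy,(round(min(r),3),round(max(r),3)) if r else None,end="; ")
    print()
E
python3 tilt.py
```

```text
t: 45.73
tool_pos: [0.5966, 0.205, 0.087]
eef_rot: [-3.142, 0.004, 0.372]
contact_force: [-8.5, -4.4, -6.2]
gripper_width: 0.0222
scene -110 (np.float64(0.465), np.float64(0.53)); scene -95 (np.float64(0.465), np.float64(0.54)); scene -70 (np.float64(0.47), np.float64(0.545)); scene -50 (np.float64(0.465), np.float64(0.525)); scene -30 (np.float64(0.485), np.float64(0.52)); scene -10 None; scene 95 (np.float64(0.3), np.float64(0.36)); scene 110 (np.float64(0.205), np.float64(0.24)); 
top -110 (np.float64(0.49), np.float64(0.57)); top -95 (np.float64(0.485), np.float64(0.57)); top -70 (np.float64(0.475), np.float64(0.555)); top -50 (np.float64(0.485), np.float64(0.565)); top -30 (np.float64(0.465), np.float64(0.57)); top -10 (np.float64(0.47), np.float64(0.55)); top 95 None; top 110 None;
```

```bash
python3 -m jog '[[[-1,-0.4,1.5],[0,0,0],255],[[0,0,0],[0,0,0],255],[[0,0,0],[0,0,0],255],[[0,0,0],[0,0,0],120],[[0,0,0],[0,0,0],100],[[0,0,0],[0,0,0],100],[[0,0,0],[0,0,0],100],[[0,0,0],[0,0,0],100]]'; python3 tilt.py
```

```text
t: 46.5
tool_pos: [0.599, 0.2059, 0.0893]
eef_rot: [3.141, -0.004, 0.373]
contact_force: [-0.4, -0.1, 0.8]
gripper_width: 0.0518
scene -110 (np.float64(0.465), np.float64(0.53)); scene -95 (np.float64(0.465), np.float64(0.54)); scene -70 (np.float64(0.47), np.float64(0.545)); scene -50 (np.float64(0.485), np.float64(0.525)); scene -30 (np.float64(0.485), np.float64(0.52)); scene -10 None; scene 95 None; scene 110 None; 
top -110 (np.float64(0.49), np.float64(0.57)); top -95 (np.float64(0.485), np.float64(0.57)); top -70 (np.float64(0.475), np.float64(0.555)); top -50 (np.float64(0.485), np.float64(0.565)); top -30 (np.float64(0.475), np.float64(0.57)); top -10 (np.float64(0.47), np.float64(0.55)); top 95 None; top 110 None;
```

```bash
python3 -m jog '[[[0,0,20],[0,0,0],100],[[0,0,35],[0,0,0],100],[[0,0,35],[0,0,0],100],[[0,0,30],[0,0,0],100],[[-12,-38,0],[0,0,0],100],[[-12,-38,0],[0,0,0],100],[[-12,-38,0],[0,0,0],100],[[-12,-38,0],[0,0,0],100],[[-12,-38,0],[0,0,0],100],[[-12,-38,0],[0,0,0],100],[[-12,-38,0],[0,0,0],100],[[-12,-38,0],[0,0,0],100]]'; python3 -m jog '[[[-8,-38,0],[0,0,0],100],[[-8,-38,0],[0,0,0],100],[[0,0,0],[0,0,0],100],[[0,0,0],[0,0,0],100]]'; python3 tilt.py
python3 - <<'E'
from h import *
t=cv2.imread("pics/t_t.png");s=cv2.imread("pics/s_t.png");CT=cam("top");CS=cam("scene")
u=np.array([.9313,.3644,0]);n=np.array([-.3644,.9313,0])
def dark(f,roi,th):
    x0,y0,x1,y1=roi;m=(f.max(2)[y0:y1,x0:x1]<th).astype(np.uint8)
    k,l,st,c=cv2.connectedComponentsWithStats(m);i=1+st[1:,4].argmax();print(st[i]+np.array([x0,y0,0,0,0]));return c[i]+[x0,y0]
a=dark(t,(140,165,172,200),90);b=dark(s,(325,140,375,185),75);P,e=tri(CT,a,CS,b);X=P@u*1000-467;Z=P[2]*1000-21
print("tab",P,e,X,Z,"tilt",np.arctan2(Z,X)-np.arctan2(4,198),"r",np.hypot(X,Z))
cv2.imwrite("pics/c11.png",np.hstack([cv2.resize(s[95:205,260:400],None,fx=2.85,fy=2.85,interpolation=2),cv2.resize(t[160:270,95:235],None,fx=2.85,fy=2.85,interpolation=2)]))
E
```

```text
t: 47.6
tool_pos: [0.5007, -0.1003, 0.2073]
eef_rot: [3.141, -0.001, 0.373]
contact_force: [1.0, -0.6, -0.1]
gripper_width: 0.0518
t: 47.93
tool_pos: [0.4851, -0.1764, 0.2071]
eef_rot: [-3.142, -0.0, 0.368]
contact_force: [0.3, 0.8, -0.6]
gripper_width: 0.0519
scene -110 (np.float64(0.465), np.float64(0.53)); scene -95 (np.float64(0.465), np.float64(0.54)); scene -70 (np.float64(0.47), np.float64(0.545)); scene -50 (np.float64(0.485), np.float64(0.525)); scene -30 (np.float64(0.485), np.float64(0.52)); scene -10 (np.float64(0.485), np.float64(0.54)); scene 95 (np.float64(0.2), np.float64(0.545)); scene 110 (np.float64(0.205), np.float64(0.535)); 
top -110 (np.float64(0.49), np.float64(0.57)); top -95 (np.float64(0.485), np.float64(0.56)); top -70 (np.float64(0.475), np.float64(0.555)); top -50 (np.float64(0.485), np.float64(0.565)); top -30 (np.float64(0.475), np.float64(0.57)); top -10 (np.float64(0.47), np.float64(0.55)); top 95 (np.float64(0.2), np.float64(0.565)); top 110 (np.float64(0.46), np.float64(0.565)); 
[145 169  15  21 184]
[344 159  17  11 116]
tab [0.59951097 0.20885094 0.11635607] 0.0005243974750194156 167.42984426220198 95.35606936897113 tilt 0.49751331368447915 r 192.67987106899685
```

View pics/c11.png

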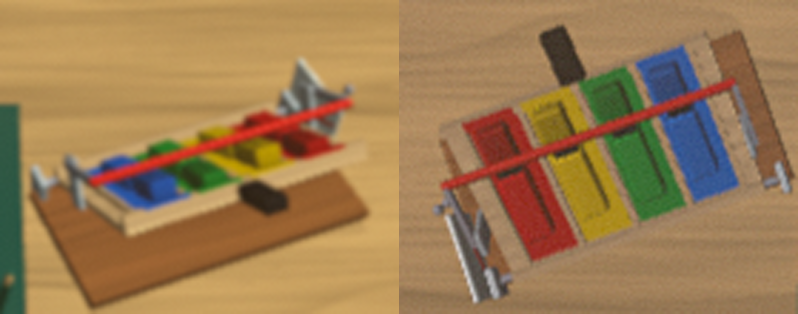

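Run:
```python
from h import *
u=np.array([.9313,.3644,0]);n=np.array([-.3644,.9313,0])
L={}
for nm in("scene","top"):
    C=cam(nm);f=cv2.imread("pics/"+nm[0]+"_t.png");h=cv2.cvtColor(f,cv2.COLOR_BGR2HSV)
    m=cv2.inRange(h,(0,140,60),(7,255,255))|cv2.inRange(h,(172,140,60),(180,255,255))
    pts=[]
    A=[proj(C,(u*(467+92.5)+n*(y-24.7)+np.array([0,0,121]))/1000) for y in(-120,60)]
    for k in np.linspace(0,1,80):
        p=A[0]+(A[1]-A[0])*k;x=int(round(p[0]));r=np.arange(int(p[1])-6,int(p[1])+8);w=r[m[r,x]>0]
        if 1<=len(w)<=6: pts.append((x,w.mean()))
    L[nm]=(C,cv2.fitLine(np.array(pts,np.float32),cv2.DIST_HUBER,0,.01,.01).ravel());print(nm,len(pts))
CS,l=L["scene"];CT,lt=L["top"]
for d in(-25,-10,10,25):
    o1,d1=ray(CS,l[2:]);_,d2=ray(CS,l[2:]+l[:2]*30);N=np.cross(d1,d2);o,e=ray(CT,lt[2:]+lt[:2]*d);P=o+e*(N@(o1-o))/(N@e)
    X=P@u*1000-467;Z=P[2]*1000-21;print(np.round([X,Z,np.hypot(X,Z),np.arctan2(Z,X)-.2985,P@n*1000+24.7],3))
```

```text
scene 64
top 73
[ 93.022  96.096 133.744   0.503  18.75 ]
[ 92.98   95.854 133.541   0.502 -18.898]
[ 92.924  95.531 133.271   0.501 -69.328]
[  92.882   95.287  133.067    0.5   -107.326]
```

```bash
python3 -m jog '[[[0,0,0],[0,0,0],100],[[0,0,0],[0,0,0],100],[[0,0,0],[0,0,0],100],[[0,0,0],[0,0,0],100],[[0,0,0],[0,0,0],100],[[0,0,0],[0,0,0],100],[[0,0,0],[0,0,0],100],[[0,0,0],[0,0,0],100],[[0,0,0],[0,0,0],100],[[0,0,0],[0,0,0],100],[[0,0,0],[0,0,0],100],[[0,0,0],[0,0,0],100]]'; cp pics/t_t.png pics/t_prev.png; cp pics/s_t.png pics/s_prev.png; python3 tilt.py | cut -c1-260
python3 - <<'E'
from h import *
a=cv2.imread("pics/top0.png").astype(int);b=cv2.imread("pics/t_t.png").astype(int);p=cv2.imread("pics/t_prev.png").astype(int)
for nm,r in(("jar1",(235,95,280,148)),("jar2",(288,95,340,150)),("scissors",(340,140,410,185))):
    x0,y0,x1,y1=r;print(nm,np.abs(a-b)[y0:y1,x0:x1].mean().round(2))
print("stand drift in 1 s",np.abs(b-p)[160:270,95:235].mean().round(2),"noise elsewhere",np.abs(b-p)[60:130,10:120].mean().round(2))
C=cam("wrist")
E
```

```text
t: 49.03
tool_pos: [0.4855, -0.1748, 0.2069]
eef_rot: [-3.142, 0.0, 0.372]
contact_force: [-0.6, 0.0, -0.5]
gripper_width: 0.0518
scene -110 (np.float64(0.465), np.float64(0.53)); scene -95 (np.float64(0.465), np.float64(0.54)); scene -70 (np.float64(0.47), np.float64(0.545)); scene -50 (np.float64(0.485), np.float64(0.525)); scene -30 (np.float64(0.485), np.float64(0.52)); scene -10 (np
top -110 (np.float64(0.49), np.float64(0.57)); top -95 (np.float64(0.485), np.float64(0.57)); top -70 (np.float64(0.475), np.float64(0.555)); top -50 (np.float64(0.485), np.float64(0.565)); top -30 (np.float64(0.475), np.float64(0.57)); top -10 (np.float64(0.4
jar1 4.65
jar2 4.74
scissors 4.14
stand drift in 1 s 2.61 noise elsewhere 2.42
```

Run:
```python
from h import *
a=cv2.imread("pics/top0.png");b=cv2.imread("pics/t_t.png")
for nm,r in(("table",(10,60,120,130)),("jar1",(235,95,280,148)),("jar2",(288,95,340,150)),("scissors",(340,140,410,185))):
    x0,y0,x1,y1=r;g=[cv2.cvtColor(i[y0:y1,x0:x1],cv2.COLOR_BGR2GRAY).astype(np.float32) for i in(a,b)]
    print(nm,np.abs(g[0]-g[1]).mean().round(2),np.round(cv2.phaseCorrelate(*g),2) if 0 else np.round(cv2.phaseCorrelate(g[0],g[1])[0],2))
job_done()
```

```text
table 4.81 [0.01 0.01]
jar1 4.65 [ 0.45 -0.01]
jar2 4.77 [-0.04  0.  ]
scissors 4.05 [0.09 0.45]
the job is handed in; nothing more can be done
```

The job is handed in. The tray was folded flat, and all four markers were laid in the slots of their own colours. The keeper was then swung shut past its catch, and the tray was raised by its tab to about 30° and let go. The robot is clear of the stand and the run took about 49 s of the 210 s.

**What the last checks showed:**
- **Tray flat:** the tab met a hard stop at 25 N, at 32.6 mm against the 33 mm expected. My first push had stopped about 12 mm short, because the shut fingertips sit 27 mm above the reported tool height. I found this by touching the table, then pressed again.
- **Markers:** pictures show red, yellow, green and blue lengthwise in their own slots, under the bar.
- **Keeper:** the bar met a hard stop at 12 N, at 65.6 mm against the 66 mm expected for fully shut. The pictures agree.
- **Tilt:** the readings differ somewhat, and I did not compare the tray with the red line close up.

| Method | Tilt (rad) |
|---|---|
| Bar, from where it appears in each picture | 0.50 to 0.52 |
| Bar, both views combined | 0.50 |
| Tab, both views combined | 0.50 |
| Lift height of the gripper | 0.52 |

  - My best figure is 0.51 to 0.52 rad (about 29.5°); the lowest readings would be 28.6°.
  - While lifting, the tab pulled the gripper about 8 mm further toward the hinge than I calculated, so the lift-height figure is less certain.
- **Holding:** the tray did not move in the second after the robot let go and backed away.
- **Jars and scissors:** two of the picture shifts came out at about half a pixel (about 1 mm), which is the limit of what I can measure. The robot never touched them.

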